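Bolt up, load and wind the tin shaker

TASK

Get the spring-driven tin shaker ready: its sprung tray has been pushed aside so that the bolt holes in its tongue do not line up with the holes in the beam below. Push the tapered drift fully home in one pair of holes to bring them into line, fit a bolt fully home in the other pair, then take the drift out, stand it back upright in the wooden stand, and put the second bolt fully home in its place. Once both bolts are in, stand every paste tin from the front right of the bench (one to three) upright in a tray pocket of its own, and last of all wind the key clockwise to its stop; do not knock over the dropper bottle at the front left.

Things in the scene. Friction and masses are not known exactly. Their poses are not given: they have to be found in the camera images.
- base_hole_a (a point): The left bolt hole (20 mm wide; the two are 100 mm apart) in the fixed dark steel beam of the shaker; the point is the centre of its mouth, in the beam's top face 52 mm above the table, directly under the tongue plate. It goes through to the table. Axes: x across the shaker away from the robot, y along the beam to the left, z up.
- base_hole_b (a point): The right bolt hole (20 mm wide; the two are 100 mm apart) in the fixed dark steel beam of the shaker; the point is the centre of its mouth, in the beam's top face 52 mm above the table, directly under the tongue plate. It goes through to the table. Axes: x across the shaker away from the robot, y along the beam to the left, z up.
- tongue_hole_a (a point): left bolt hole (20 mm) of the bright tongue plate, 10 mm thick, that lies on the beam; the centre of the hole in the plate's top face, 62 mm above the table. At rest a spring holds it 9 mm behind its beam hole (shaker's +x): the openings overlap by 11 mm, centred half-way between the two hole centres. In line, the two points differ only in height.
- tongue_hole_b (a point): right bolt hole (20 mm) of the bright tongue plate, 10 mm thick, that lies on the beam; the centre of the hole in the plate's top face, 62 mm above the table. At rest a spring holds it 9 mm behind its beam hole (shaker's +x): the openings overlap by 11 mm, centred half-way between the two hole centres. In line, the two points differ only in height.
- tray (a joint): slide of the tray and its tongue towards the robot along the shaker's -x, in m: 0 at rest (pushed aside), 0.009 when the holes are in line, stop at 0.013. The spring pushes back with 2.5 N at 0 and about 5 N at 0.009.
- drift_grip (a point): tapered steel drift, point down in the stand: handle 22 mm wide, from 7 to 82 mm above the underside of its 32 mm collar; the point is on the axis, 45 mm above that underside: grasp here. z up the drift. 0.15 kg. Home, its collar lies on the tongue plate. Takes up to 20 N; while it sinks, its axis must move from the middle of the overlap to the centre of the beam hole.
- drift_tip (a point): point of the drift, 54 mm below the collar's underside (99 mm below drift_grip): 6 mm wide at the tip, widening over 36 mm to 19 mm, then straight for 18 mm up to the collar.
- bolt_0_head (a point): loose steel bolt standing head up in the stand: head 32 mm wide, 26 mm tall; shank 18 mm wide, 45 mm long, its last 11 mm narrowing to 13 mm. The point is the centre of the head, 13 mm above its underside; z up the bolt. 0.12 kg. Grasp the head. Home, the head lies on the tongue plate, this point 23 mm above the beam hole's. Fits either hole; the second may need 5 to 20 N of push.
- bolt_1_head (a point): loose steel bolt standing head up in the stand: head 32 mm wide, 26 mm tall; shank 18 mm wide, 45 mm long, its last 11 mm narrowing to 13 mm. The point is the centre of the head, 13 mm above its underside; z up the bolt. 0.12 kg. Grasp the head. Home, the head lies on the tongue plate, this point 23 mm above the beam hole's. Fits either hole; the second may need 5 to 20 N of push.
- stand_hole0 (a point): one of three 21 mm square holes, 70 mm apart in a row, in the wooden stand (70 x 210 x 60 mm, fixed); the point is the centre of the hole's mouth in the top face, 60 mm above the table. y runs along the row.
- stand_hole1 (a point): one of three 21 mm square holes, 70 mm apart in a row, in the wooden stand (70 x 210 x 60 mm, fixed); the point is the centre of the hole's mouth in the top face, 60 mm above the table. y runs along the row.
- stand_hole2 (a point): one of three 21 mm square holes, 70 mm apart in a row, in the wooden stand (70 x 210 x 60 mm, fixed); the point is the centre of the hole's mouth in the top face, 60 mm above the table. y runs along the row.
- tin_0_mid (a point): loose lidded paste tin, blue with a pale lid, 55 mm wide and 42 mm tall, standing on the table right of the stand, well in front of the stock row at the back; the point is its centre, 21 mm above its underside. 0.15 kg. It may be absent.
- tin_1_mid (a point): loose lidded paste tin, blue with a pale lid, 55 mm wide and 42 mm tall, standing on the table right of the stand, well in front of the stock row at the back; the point is its centre, 21 mm above its underside. 0.15 kg. It may be absent.
- tin_2_mid (a point): loose lidded paste tin, blue with a pale lid, 55 mm wide and 42 mm tall, standing on the table right of the stand, well in front of the stock row at the back; the point is its centre, 21 mm above its underside. 0.15 kg. It may be absent.
- pocket_0 (a point): one of the three square pockets of the tray (70 mm inside, 74 mm apart in a row, walls 12 mm high); the point is the centre of its floor, 56 mm above the table. It moves with the tray. Axes as the shaker: x across the row, y along the row.
- pocket_1 (a point): one of the three square pockets of the tray (70 mm inside, 74 mm apart in a row, walls 12 mm high); the point is the centre of its floor, 56 mm above the table. It moves with the tray. Axes as the shaker: x across the row, y along the row.
- pocket_2 (a point): one of the three square pockets of the tray (70 mm inside, 74 mm apart in a row, walls 12 mm high); the point is the centre of its floor, 56 mm above the table. It moves with the tray. Axes as the shaker: x across the row, y along the row.
- key_grip (a point): winding key on the spring housing at the right end of the shaker: flat upright steel wing 60 mm long, 12 mm thick, 28 mm tall (102 to 130 mm above the table; the housing's top is at 90 mm). The point is the middle of the wing, on the vertical turning axis, 116 mm up; x along the wing, y across its thickness, z up.
- key (a joint): turn of the key in rad, growing clockwise seen from above; slack at 0, stop at 3.6. It takes 0.13 N m rising to 0.21 N m and stays where it is let go, so it can be regrasped.
- dropper_mid (a point): brown glass dropper bottle, 34 mm wide and 100 mm tall, standing by itself at the left, in front of the shaker; its centre, 50 mm above its underside. Not to be knocked over.
Things that resemble listed ones, but are neither listed nor needed, are in the scene too. Leave any turquoise look-alike of the part that bears drift_grip alone.

How it is judged:
By the outcome, as a careful person would: the job done as asked, in the order asked, and still so for the second after the job is handed in, with the robot touching nothing.
Of tin_0, tin_1, tin_2 only 1 to 3 are there at a start; the rules pass over those that are not, and their reading is None.
At some moment in a run one of tin_0, tin_1, tin_2 may be knocked a few centimetres aside while the robot is not near it.
It also fails if it takes over 210 s, if anything falls off the work surface, if the arm or the gripper's body presses on something with over 40 N, if the wrist force passes 120 N, or if a joint passes its speed limit or range.

ROBOT

A 6-joint arm with a two-finger parallel gripper is mounted at the origin on a cart in front of the work surface, level with it; the furniture and walls round the work are solid. World frame = base frame: x ahead of the robot, y to its left, z up, the work surface at z = 0. Lengths are in mm, angles in rad, forces in N, time in s.
With the tool pointing down it reaches from about 350 to 875 mm from the base axis. Payload 4.2 kg.
Tool frame: the origin (TCP) lies at the very end of the fingers, on their centre line; the grasp point (between the pads) lies arm.grip_point_offset behind it (arm.grip_point_offset is the distance from the TCP to the grasp point, in mm); z points along the fingers, y is the line along which they close (so a half turn about z gives the same grasp; the last joint's range is limited). The gripper opens to 85 mm and grips with 20 to 120 N. Pads are 22 mm wide; open, the fingers measure 114 mm over their backs; the gripper's body (76 mm by 85 mm) begins 54 mm behind the grasp point. The pads swing forward as they close: fully open they stand 13 mm farther back than shut.
Start: joints at [-0.883, 0.385, 0.008, 0, -1.194, -0.259], TCP at [259.875, -568.388, 231.312] pointing down, gripper open.
Joint ranges: [-3.14, 3.14], [-1.21, 2.06], [-1.07, 1.41], [-3.16, 2.05], [-2.99, -0.16], [-3.1, 3.1]. Speed limits (rad/s): [2.79, 2.79, 3.14, 3.14, 3.14, 3.14].

INTERFACE

Orientations are given as a unit quaternion [x, y, z, w].
In Python, from bench import arm, cams, ticket gives the robot as it stands.
- The arm moves only by the tool servo_tool, never from a script. Its argument "commands" is a list that holds one entry, the list of rows, each a list of 7 numbers: the closure in counts, from 0 (fully open) to 255 (shut), then the shift along the tool's x, y, z in m, then the turn, a rotation vector about the tool's x, y, z in degrees. In form: [[[grip, x, y, z, ax, ay, az], ...]]. A call has 1 to 10 rows; each row shifts and turns the commanded pose from where the row before left it, along the tool's axes as they then stand; what a row does not reach is not made up. A row lasts 1/12 s, in which the tool goes at most 41.7 mm and 7.16 degrees, less where a joint would pass 70% of its speed; a pose out of reach is approached as far as the arm can. A call with a gripper value outside its range is refused whole. The fingers move at their own pace and stop on an object; the grip force is fixed at half the most. Time passes only in rows, so rows that do not move let the fingers close. It gives the time, the measured TCP pose, the force, the opening and the grip force at its end, in the units of the state.
- arm.read_state(): the state, without advancing time (a new reading comes with each control period).
- cams.get_image(name): name is "scene" or "top" or "wrist"; returns a dict with "frame" (384x512x3 uint8, blue, green, red), "K" (3x3 intrinsics, pixels), "T" (4x4, takes a point from camera to world coordinates). Camera axes: x right, y up, looking along -z (the intrinsics and any distortion apply to the point x, -y, -z); pixel columns grow to the right and rows downward; lengths in mm; the calibration is good to about 2 mm. The wrist camera is an equidistant fisheye: a pixel r from the principal point sees the ray r / f radians off the axis. A picture is of the moment at which its call begins. There is no depth.
- ticket.job_done(): hands the job in; it is judged then, once.
The state is a dict: "clock": time; "joints": joint angles; "joint_vel": joint speeds; "joint_efforts": joint torques, N m; "position": TCP position; "ee_rot": TCP orientation; "contact_force": force on the tool from outside, world axes, zero at the start; "wrist_torque": the same for the moment, N m; "gripper_width": finger opening in mm; "grasp_force": force on a finger pad.
Only numpy, scipy, OpenCV 4.12 (cv2) and the standard library are available. Lean on these libraries where they do the work, as an engineer would, in place of code of your own. Each camera call takes 0.05 s, during which the arm holds its last target. There are 200 camera calls.

## Working session

There is one attempt and no reset: what is moved stays moved. The work goes in short steps, Python scripts to look and compute and a tool call to move; the robot and the scene stay as the last step left them, time stands still between calls to the robot, and variables do not carry over. Pictures are saved under pics/ and viewed, at most 14 in all, crops included, and the job is handed in when it is done.

Besides the shell and the picture viewer there is one more tool, called after "Call:" by a JSON object that holds its "method" and its "body". servo_tool: Moves the arm, as the interface text tells. Its arguments: {"type":"object","properties":{"commands":{"type":"array","items":{"type":"array","items":{"type":"array","items":{"type":"number"}}}}},"required":["commands"]}

```bash
mkdir -p pics; ls; python3 - <<'E'
from bench import arm,cams
import cv2,numpy as np
print(arm.read_state(), arm.grip_point_offset)
for n in ["scene","top"]:
    d=cams.get_image(n); cv2.imwrite(f"pics/{n}0.png",cv2.resize(d["frame"],(800,600),interpolation=cv2.INTER_CUBIC)); cv2.imwrite(f"{n}_raw.png",d["frame"])
    print(n,d["K"].tolist(),np.round(d["T"],4).tolist(),[k for k in d])
E
```

```text
pics
{'clock': 0.0, 'joints': array([-8.83392685e-01,  3.85561582e-01,  6.59185454e-03, -5.12180092e-04,
       -1.19396395e+00, -2.58579782e-01]), 'joint_vel': array([ 0.00043567, -0.00227754, -0.00116254, -0.00057109, -0.0005881 ,
        0.00118673]), 'joint_efforts': array([ 9.88540924e-04, -3.92285621e+01,  1.88401884e+01,  4.18604895e+00,
       -4.58675029e-03, -1.52570965e-05]), 'position': array([ 259.63799985, -567.86899887,  230.20328295]), 'ee_rot': array([-2.12680406e-01,  9.77121203e-01,  1.05977730e-03, -2.74949462e-04]), 'contact_force': array([0.38183754, 0.00940916, 0.74216406]), 'wrist_torque': array([-4.06631990e-05, -1.01990458e-02, -3.48875068e-04]), 'grasp_force': 0.0, 'gripper_width': 85.23123448862327} 18.700000000000003
scene [[487.7039064667206, 0.0, 265.8404320430689], [0.0, 487.7039064667206, 194.9815259883215], [0.0, 0.0, 1.0]] [[-0.7613, 0.3884, -0.5193, -166.8392], [-0.6483, -0.4727, 0.5969, 812.951], [-0.0136, 0.791, 0.6116, 933.6036], [0.0, 0.0, 0.0, 1.0]] ['frame', 'K', 'T']
top [[440.1270285849233, 0.0, 255.36639976428785], [0.0, 440.1270285849233, 191.19112893512798], [0.0, 0.0, 1.0]] [[0.0463, 0.9777, -0.2048, 261.5513], [-0.9989, 0.0449, -0.0118, -8.3634], [-0.0023, 0.2052, 0.9787, 1372.4563], [0.0, 0.0, 0.0, 1.0]] ['frame', 'K', 'T']
```

View pics/top0.png

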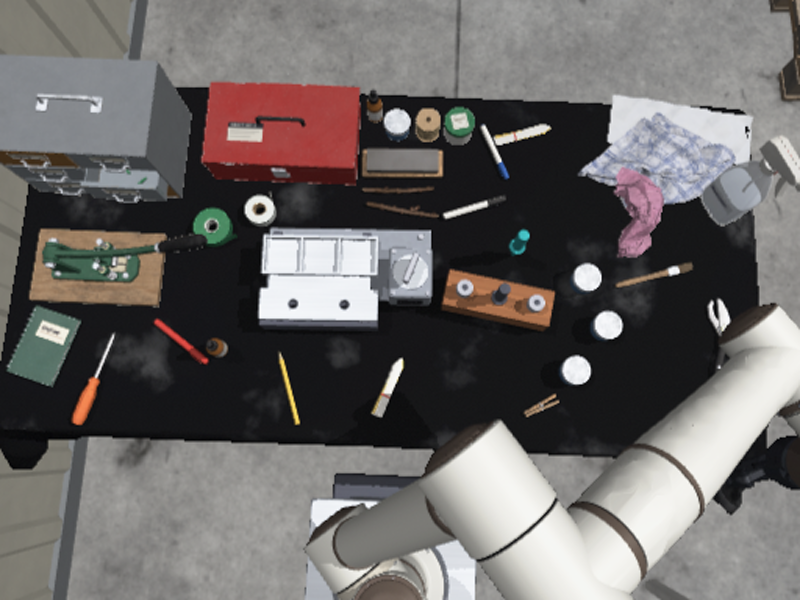

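View pics/scene0.png

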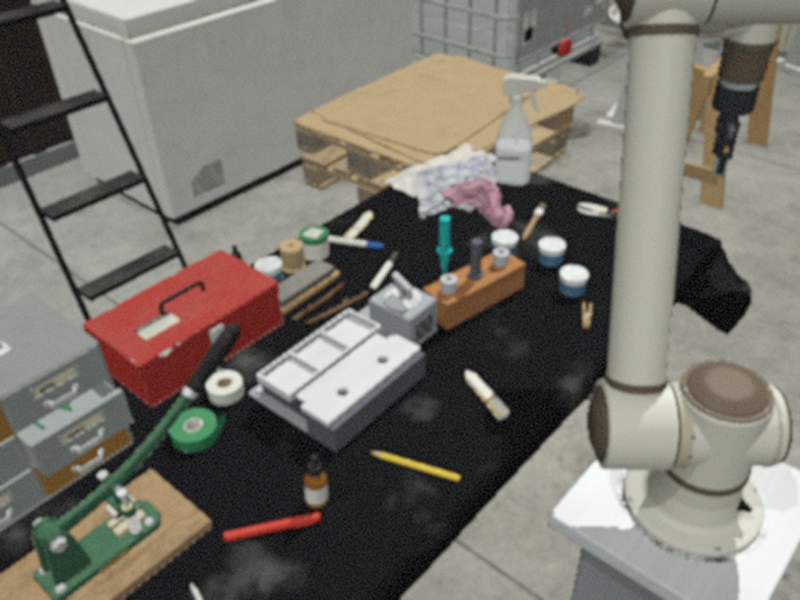

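The top view shows the tongue holes at (293,303) and (345,303), the bolts at (465,288) and (537,302), and the dark drift at (502,293) in the middle of the stand. The turquoise look-alike is at (520,240) on the bench, and I'll leave it alone. The three front-right tins are at (587,277), (607,324) and (575,369), the key is at (408,268) and the dropper at (216,347). The drift in the stand is the real one: it is dark steel, point down in the stand.

```bash
cat > h.py <<'E'
import numpy as np,cv2
from bench import arm,cams
from scipy.spatial.transform import Rotation as R
def ray(d,u,v,fish=False):
    K=d["K"];x=(u-K[0,2])/K[0,0];y=(v-K[1,2])/K[1,1]
    if fish:
        r=np.hypot(x,y); s=np.sin(r)/r if r>1e-9 else 1; p=np.array([x*s,-y*s,-np.cos(r)])
    else: p=np.array([x,-y,-1.])
    T=np.array(d["T"]);return T[:3,3],T[:3,:3]@p
def plane(d,u,v,z,fish=False):
    o,r=ray(d,u,v,fish);return o+r*(z-o[2])/r[2]
def proj(d,P,fish=False):
    T=np.array(d["T"]);p=T[:3,:3].T@(np.array(P,float)-T[:3,3]);x,y,z=p[0],-p[1],-p[2];K=d["K"]
    if fish:
        n=np.hypot(x,y);t=np.arctan2(n,z);return K[0,0]*x/n*t+K[0,2],K[1,1]*y/n*t+K[1,2]
    return K[0,0]*x/z+K[0,2],K[1,1]*y/z+K[1,2]
def delta(P,yaw=None):
    """tool-axes shift (mm) to bring the TCP to P; yaw = wanted world angle of tool y (deg, mod 180), tool down"""
    s=arm.read_state();q=R.from_quat(s["ee_rot"]);M=q.as_matrix()
    d=M.T@(np.array(P,float)-s["position"])
    cur=np.degrees(np.arctan2(M[1,1],M[0,1]))
    o=f"pos {np.round(s['position'],1)} yaw_y {cur:.1f} tilt {np.round(np.degrees([M[2,0],M[2,1]]),2)} shift {np.round(d,1)} w {s['gripper_width']:.1f} j6 {s['joints'][5]:.2f}"
    if yaw is not None: o+=f" turn_z {-((yaw-cur+90)%180-90):.1f}"
    print(o)
E
python3 - <<'E'
from h import *
class D(dict):pass
d=cams.get_image("top")
g=lambda u,v,z:np.round(plane(d,u*.64,v*.64,z)[:2],1)
for n,u,v,z in [("ta",293,303.5,62),("tb",345,303.5,62),("bolt_l",465,288,86),("bolt_r",537,302,86),("drift",502,289,142),("t0",587,277,42),("t1",607,324,42),("t2",575,369,42),("key",408,267,130),("dropper",214,345,90),("turq",523,236,100)]+[("p",282,255,56),("p",319,255,56),("p",357,255,56)]+[("trayBL",262,236,68),("trayBR",377,236,68)]:print(n,g(u,v,z))
E
```

```text
ta [516.9 212.9]
tb [521.5 111.8]
bolt_l [ 557.6 -118.3]
bolt_r [ 536.5 -256.3]
drift [ 545.9 -181.3]
t0 [ 601.2 -363.8]
t1 [ 508.1 -402. ]
t2 [ 416.9 -338.9]
key [582.7  -7.4]
dropper [425.2 350.4]
turq [ 662.2 -226. ]
p [614.9 243.4]
p [618.3 170. ]
p [621.7  94.7]
trayBL [648.7 283.7]
trayBR [659.1  56.6]
```

Call:
{"method": "servo_tool", "body": {"commands": [[[0, 0, 0, 0, 0, 0, -7.1], [0, 0, 0, 0, 0, 0, -7.1], [0, 0, 0, 0, 0, 0, -7.1], [0, 0, 0, 0, 0, 0, -7.1], [0, 0, 0, 0, 0, 0, -7.1], [0, 0, 0, 0, 0, 0, -7.1], [0, 0, 0, 0, 0, 0, -7.1], [0, 0, 0, 0, 0, 0, -7.1]]]}}

```text
clock: 0.82
position: [259.7, -568.2, 230.8]
ee_rot: [-0.654, 0.756, 0.0, 0.0]
contact_force: [-0.1, 0.4, 0.1]
gripper_width: 85.5
grasp_force: 0.0
```

Call:
{"method": "servo_tool", "body": {"commands": [[[0, -0.021, -0.011, 0.002, 0, 0, 0], [0, -0.021, -0.011, 0.002, 0, 0, 0], [0, -0.021, -0.011, 0.002, 0, 0, 0], [0, -0.021, -0.011, 0.002, 0, 0, 0], [0, -0.021, -0.011, 0.002, 0, 0, 0], [0, -0.021, -0.011, 0.002, 0, 0, 0], [0, -0.021, -0.011, 0.002, 0, 0, 0], [0, -0.021, -0.011, 0.002, 0, 0, 0], [0, -0.021, -0.011, 0.002, 0, 0, 0], [0, -0.021, -0.011, 0.002, 0, 0, 0]]]}}

```text
clock: 1.65
position: [400.5, -376.1, 211.0]
ee_rot: [-0.652, 0.758, 0.0, -0.0]
contact_force: [0.5, -0.4, -0.0]
gripper_width: 85.7
grasp_force: 0.0
```

Call:
{"method": "servo_tool", "body": {"commands": [[[0, -0.021, -0.011, 0.002, 0, 0, 0], [0, -0.021, -0.011, 0.002, 0, 0, 0], [0, -0.021, -0.011, 0.002, 0, 0, 0], [0, -0.021, -0.011, 0.002, 0, 0, 0], [0, -0.021, -0.011, 0.002, 0, 0, 0], [0, -0.021, -0.011, 0.002, 0, 0, 0], [0, -0.021, -0.011, 0.002, 0, 0, 0], [0, -0.021, -0.011, 0.002, 0, 0, 0], [0, -0.021, -0.011, 0.002, 0, 0, 0], [0, 0, 0, 0, 0, 0, 0]]]}}

```text
clock: 2.48
position: [528.2, -202.7, 192.5]
ee_rot: [-0.653, 0.757, 0.0, 0.0]
contact_force: [0.0, -0.2, -0.3]
gripper_width: 85.7
grasp_force: 0.0
```

```bash
python3 - <<'E'
from h import *
delta([546,-181,190],-8.7)
d=cams.get_image("wrist");cv2.imwrite("w1.png",d["frame"]);cv2.imwrite("pics/w1.png",cv2.resize(d["frame"],(800,600),interpolation=cv2.INTER_CUBIC))
print(d["K"],np.round(d["T"],3).tolist())
E
```

```text
pos [ 528.2 -202.7  192.5] yaw_y 171.6 tilt [-0.02  0.02] shift [-24.1 -14.5   2.5] w 85.7 j6 -0.07 turn_z 0.3
[[297.31863964   0.         254.52158664]
 [  0.         297.31863964 190.91414021]
 [  0.           0.           1.        ]] [[-0.989, -0.139, -0.048, 515.711], [0.147, -0.935, -0.324, -285.815], [0.0, -0.328, 0.945, 334.491], [0.0, 0.0, 0.0, 1.0]]
```

View pics/w1.png

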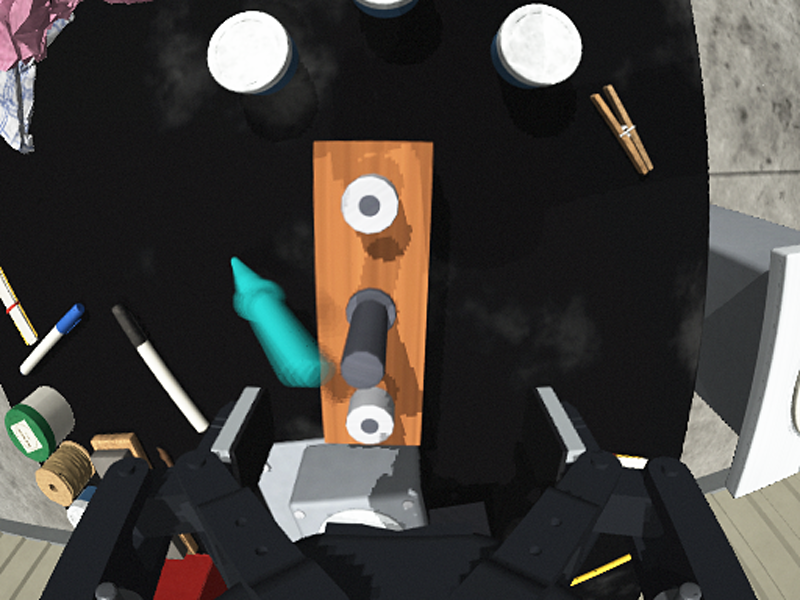

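The wrist view shows the drift's top at (362,367) and collar at (371,305), the bolt heads at (370,205) and (370,426), and the turquoise look-alike well to the left of the stand. The drift to take is the dark steel one in the stand's middle hole.

```bash
cat >> h.py <<'E'
def look(name,save=True):
    d=cams.get_image("wrist")
    if save: cv2.imwrite(f"pics/{name}.png",cv2.resize(d["frame"],(800,600),interpolation=cv2.INTER_CUBIC))
    return d
E
python3 - <<'E'
from h import *
img=cv2.imread("w1.png")
T=np.array([[-0.989,-0.139,-0.048,515.711],[0.147,-0.935,-0.324,-285.815],[0,-0.328,0.945,334.491],[0,0,0,1]])
d=dict(K=np.array([[297.3186,0,254.5216],[0,297.3186,190.914],[0,0,1]]),T=T)
for n,u,v,z in [("drifttop",362,369,142),("collar",371,312,67),("boltR",370,205,86),("boltL",370,426,86),("turq base?",258,290,0),("turqtop",305,380,100),("tin",252,52,42),("tin",540,45,42),("st",313,142,60),("st",433,142,60),("st",421,445,60),("st",325,445,60)]:
    print(n,np.round(plane(d,u*.64,v*.64,z,True)[:2],1))
E
```

```text
drifttop [ 547.1 -187.6]
collar [ 546.9 -187.7]
boltR [ 535.2 -255.2]
boltL [ 558.8 -117. ]
turq base? [ 639.6 -194. ]
turqtop [ 588.5 -163.4]
tin [ 597.4 -362.1]
tin [ 416.8 -339.8]
st [ 564.5 -294.9]
st [ 495.2 -283.8]
st [529.5 -77. ]
st [599.4 -86.4]
```

```bash
python3 - <<'E'
from h import *
a=cams.get_image("top")["frame"][120:250,230:430];b=cams.get_image("scene")["frame"][100:230,220:420]
cv2.imwrite("pics/c1.png",cv2.resize(np.hstack([a,b]),(800,260),interpolation=cv2.INTER_CUBIC))
delta([547,-187.5,190],-8.7)
E
```

```text
pos [ 526.1 -205.2  193. ] yaw_y 171.4 tilt [0.   0.05] shift [-20.6 -18.    3. ] w 85.2 j6 -0.07 turn_z 0.1
```

View pics/c1.png

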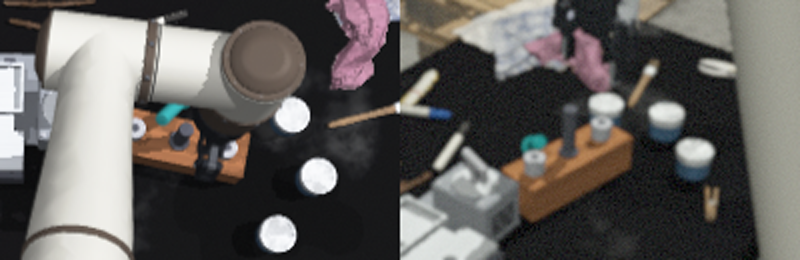

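Call:
{"method": "servo_tool", "body": {"commands": [[[0, -0.0206, -0.018, 0.003, 0, 0, 0], [0, 0, 0, 0.026, 0, 0, 0], [0, 0, 0, 0.026, 0, 0, 0], [0, 0, 0, 0.026, 0, 0, 0], [0, 0, 0, 0.026, 0, 0, 0], [100, 0, 0, 0, 0, 0, 0], [255, 0, 0, 0, 0, 0, 0], [255, 0, 0, 0, 0, 0, 0], [255, 0, 0, 0, 0, 0, 0], [255, 0, 0, 0, 0, 0, 0]]]}}

```text
clock: 3.47
position: [548.3, -187.9, 88.3]
ee_rot: [-0.652, 0.758, -0.001, 0.001]
contact_force: [0.2, -0.6, 0.6]
gripper_width: 25.5
grasp_force: 0.0
```

Call:
{"method": "servo_tool", "body": {"commands": [[[255, 0, 0, 0, 0, 0, 0], [255, 0, 0, 0, 0, 0, 0], [255, 0, 0, -0.002, 0, 0, 0], [255, 0, 0, -0.005, 0, 0, 0], [255, 0, 0, -0.012, 0, 0, 0], [255, 0, 0, -0.025, 0, 0, 0], [255, 0, 0, -0.03, 0, 0, 0], [255, 0, 0, -0.03, 0, 0, 0], [255, 0, 0, -0.01, 0, 0, 0], [255, 0, 0, 0, 0, 0, 0]]]}}

```text
clock: 4.3
position: [548.9, -187.7, 203.6]
ee_rot: [-0.652, 0.758, -0.003, 0.002]
contact_force: [-0.7, -0.6, -1.3]
gripper_width: 20.8
grasp_force: 59.5
```

```bash
python3 - <<'E'
from h import *
d=look("w2")
T=np.array(d["T"]);s=arm.read_state();M=R.from_quat(s["ee_rot"]).as_matrix()
print("cam in tool",np.round(M.T@(T[:3,3]-s["position"]),1))
delta([0,0,0])
# where the drift's grip/tip would show if centred in the pads
for h in (-37-54,-37,0,18.7,99,):
    pass
g=s["position"]-M[:,2]*18.7
for dz in (37,-45,-99): print(dz,np.round(np.array(proj(d,g+[0,0,dz],True))/.64))
E
```

```text
cam in tool [  84.1   -0.7 -144.7]
pos [ 547.4 -187.4  201. ] yaw_y 171.3 tilt [-0.05 -0.11] shift [-102.7  569.8  199.9] w 20.5 j6 -0.10
37 [402. 495.]
-45 [401. 356.]
-99 [401. 310.]
```

View pics/w2.png

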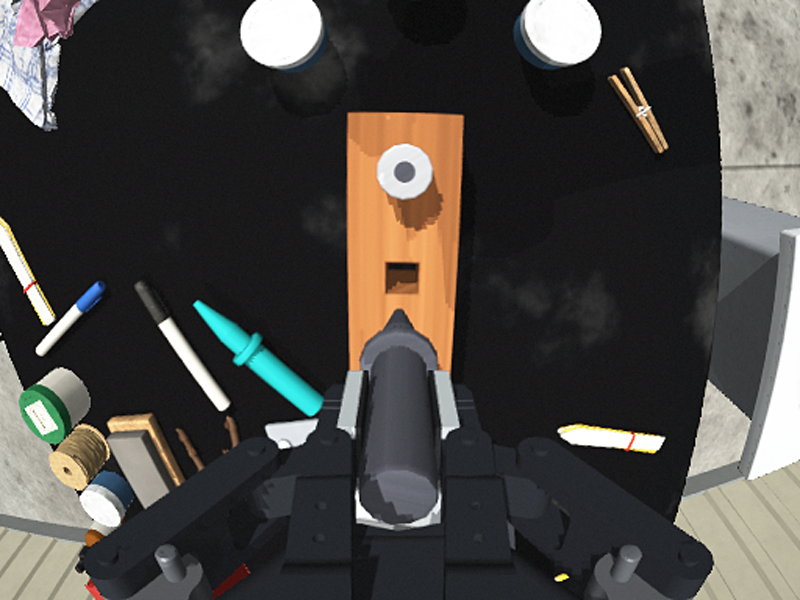

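Call:
{"method": "servo_tool", "body": {"commands": [[[255, 0, 0, -0.02, 0, 0, -5.6], [255, 0, 0, -0.02, 0, 0, -5.7]]]}}

```text
clock: 4.52
position: [545.1, -187.0, 236.7]
ee_rot: [0.725, -0.689, -0.004, 0.002]
contact_force: [1.2, -0.6, -1.2]
gripper_width: 20.2
grasp_force: 59.4
```

Call:
{"method": "servo_tool", "body": {"commands": [[[255, -0.037, 0.0012, 0, 0, 0, 0], [255, -0.04, 0.0012, 0, 0, 0, 0], [255, -0.04, 0.0012, 0, 0, 0, 0], [255, -0.04, 0.0012, 0, 0, 0, 0], [255, -0.04, 0.0012, 0, 0, 0, 0], [255, -0.04, 0.0012, 0, 0, 0, 0], [255, -0.04, 0.0012, 0, 0, 0, 0], [255, -0.04, 0.0012, 0, 0, 0, 0], [255, -0.04, 0.0012, 0, 0, 0, 0], [255, -0.04, 0.0012, 0, 0, 0, 0]]]}}

```text
clock: 5.35
position: [515.0, 209.8, 237.5]
ee_rot: [0.723, -0.69, -0.001, 0.002]
contact_force: [0.3, -0.4, -1.3]
gripper_width: 20.9
grasp_force: 59.5
```

Call:
{"method": "servo_tool", "body": {"commands": [[[255, -0.004, 0.0, 0.01, 0, 0, 0], [255, 0, 0, 0, 0, 0, 0], [255, 0, 0, 0, 0, 0, 0], [255, 0, 0, 0, 0, 0, 0]]]}}

```text
clock: 5.68
position: [516.2, 211.2, 229.1]
ee_rot: [0.723, -0.691, -0.0, 0.001]
contact_force: [1.5, -0.1, -1.2]
gripper_width: 20.6
grasp_force: 59.5
```

```bash
python3 - <<'E'
from h import *
d=look("w3");cv2.imwrite("w3.png",d["frame"]);np.savez("w3",K=d["K"],T=d["T"])
s=arm.read_state();M=R.from_quat(s["ee_rot"]).as_matrix()
delta([517,213,230],2.6)
g=s["position"]-M[:,2]*18.7
for dz in (37,-45,-99): print(dz,np.round(np.array(proj(d,g+[0,0,dz],True))/.64))
E
```

```text
pos [516.5 211.1 229.8] yaw_y -177.4 tilt [0.06 0.07] shift [-1.9 -0.6 -0.3] w 20.6 j6 -0.63 turn_z -0.0
37 [397. 503.]
-45 [397. 359.]
-99 [396. 312.]
```

View pics/w3.png

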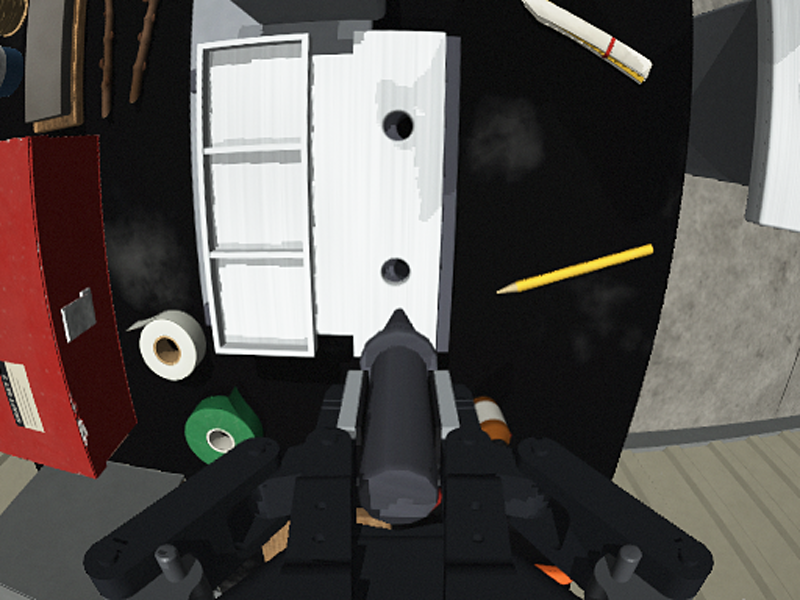

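```bash
python3 - <<'E'
from h import *
f=cv2.imread("w3.png");z=np.load("w3.npz");d=dict(K=z["K"],T=z["T"])
g=cv2.cvtColor(f,cv2.COLOR_BGR2GRAY)
H=[]
for (u,v) in [(396,270),(398,125)]:
    u*=.64;v*=.64
    x0,y0=int(u)-18,int(v)-16
    c=cv2.resize(g[y0:y0+32,x0:x0+36],None,fx=8,fy=8,interpolation=cv2.INTER_CUBIC)
    for th in (110,150,):
        m=(c<th).astype(np.uint8)
        cs,_=cv2.findContours(m,cv2.RETR_EXTERNAL,cv2.CHAIN_APPROX_NONE)
        k=min(cs,key=lambda q:np.hypot(*(np.array(cv2.minEnclosingCircle(q)[0])-[(u-x0)*8,(v-y0)*8])) if cv2.contourArea(q)>2000 else 1e9)
        e=cv2.fitEllipse(k); px=(e[0][0]/8-.5+x0+.06,e[0][1]/8-.5+y0+.06)
        P=plane(d,*px,62,True);print(th,np.round(px,2),"axes px",np.round(np.array(e[1])/8,1),np.round(P[:2],1))
    print(g[int(round(v)),x0:x0+36])
for r in (202,205,208,212,218): print(r,g[r,225:285].tolist())
E
```

```text
110 [252.69 172.55] axes px [14.7 18.1] [517.6 213.1]
150 [252.67 172.89] axes px [15.9 18.7] [517.6 213.5]
[243 242 247 245 243 242 243 248 212  68  32  37  80  81  94  96  85  45
  22  25  27  26  26  27  28  24  13 145 241 246 246 245 244 245 245 245]
110 [254.37  79.85] axes px [18.8 19.3] [520.2 114.6]
150 [254.34  79.8 ] axes px [19.5 20.1] [520.3 114.6]
[239 242 244 245 246 243 232 228 172  79  37  43  48  43  75  81  79  43
   6   5   7  10   9   8   7   7   2   4 112 194 220 227 227 226 222 225]
202 [245, 244, 245, 245, 243, 243, 240, 244, 244, 242, 243, 243, 246, 243, 240, 240, 240, 242, 243, 245, 244, 244, 244, 245, 255, 100, 32, 39, 46, 43, 46, 43, 43, 36, 26, 85, 255, 245, 244, 246, 245, 243, 244, 243, 244, 244, 245, 245, 242, 241, 240, 242, 244, 247, 211, 82, 95, 91, 92, 91]
205 [245, 244, 245, 245, 243, 243, 241, 244, 244, 243, 243, 243, 246, 244, 241, 240, 241, 241, 243, 245, 244, 246, 255, 161, 33, 37, 43, 43, 43, 45, 43, 44, 42, 45, 39, 33, 18, 177, 254, 249, 245, 243, 244, 243, 243, 244, 245, 244, 241, 240, 239, 242, 245, 249, 180, 63, 98, 92, 90, 90]
208 [245, 244, 245, 245, 243, 242, 241, 245, 245, 242, 243, 242, 246, 243, 241, 240, 241, 242, 244, 247, 254, 202, 41, 45, 49, 56, 55, 46, 55, 49, 54, 47, 52, 50, 54, 52, 49, 40, 23, 223, 253, 244, 244, 242, 244, 244, 245, 244, 241, 240, 239, 243, 246, 250, 128, 68, 95, 94, 93, 92]
212 [247, 244, 245, 245, 243, 242, 241, 245, 244, 242, 244, 244, 247, 245, 244, 249, 215, 102, 68, 47, 54, 58, 61, 60, 62, 65, 69, 73, 76, 76, 75, 71, 72, 66, 64, 62, 60, 60, 57, 55, 47, 63, 137, 210, 254, 248, 247, 244, 241, 240, 240, 243, 246, 252, 77, 90, 94, 94, 92, 91]
218 [0, 216, 249, 246, 244, 243, 242, 246, 251, 213, 99, 44, 52, 69, 78, 80, 80, 77, 78, 77, 74, 76, 73, 76, 75, 77, 72, 75, 72, 73, 73, 72, 72, 72, 74, 72, 71, 73, 69, 72, 71, 71, 73, 78, 79, 78, 70, 56, 40, 51, 209, 253, 250, 248, 42, 98, 93, 92, 92, 92]
```

Call:
{"method": "servo_tool", "body": {"commands": [[[255, -0.0035, 0.002, 0.01, 0, 0, 0], [255, 0, 0, 0.02, 0, 0, 0], [255, 0, 0, 0.02, 0, 0, 0], [255, 0, 0, 0.015, 0, 0, 0], [255, 0, 0, 0.015, 0, 0, 0], [255, 0, 0, 0.01, 0, 0, 0], [255, 0, 0, 0.008, 0, 0, 0], [255, 0, 0, 0.006, 0, 0, 0], [255, 0, 0, 0.003, 0, 0, 0], [255, 0, 0, 0, 0, 0, 0]]]}}

```text
clock: 6.57
position: [514.3, 215.1, 123.2]
ee_rot: [0.723, -0.691, 0.0, 0.001]
contact_force: [0.6, -3.0, -3.5]
gripper_width: 20.7
grasp_force: 59.4
```

```bash
python3 - <<'E'
from h import *
d=look("w4",False);f=d["frame"][100:260,180:340];cv2.imwrite("pics/w4.png",cv2.resize(f,(600,600),interpolation=cv2.INTER_CUBIC))
delta([514,214.5,120],2.6);print(arm.read_state()["contact_force"])
E
```

```text
pos [514.3 215.2 123.3] yaw_y -177.4 tilt [0.05 0.04] shift [0.6 0.3 3.3] w 20.9 j6 -0.64 turn_z 0.0
[-0.23529286 -2.44095782 -2.93267374]
```

View pics/w4.png

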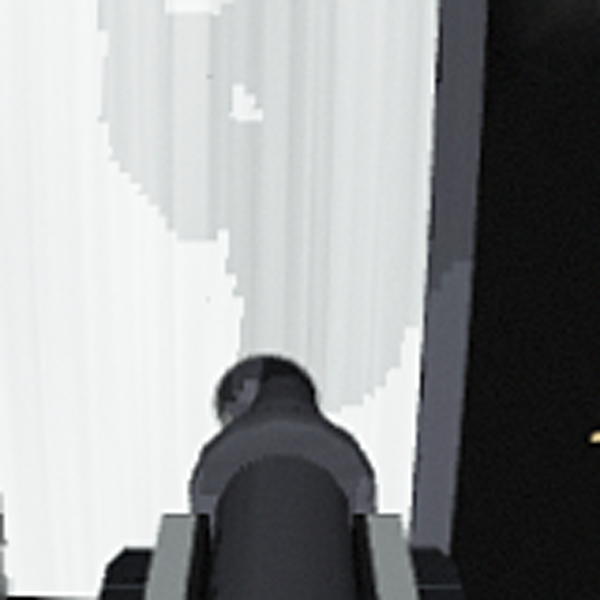

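The drift's cone has entered the hole at about (265,390) in the crop and no plate edge is caught. I'll sink it further while shifting it toward the beam hole.

Call:
{"method": "servo_tool", "body": {"commands": [[[255, 0.001, 0, 0.004, 0, 0, 0], [255, 0, 0.0008, 0.0045, 0, 0, 0], [255, 0, 0.0008, 0.0045, 0, 0, 0], [255, 0, 0.0008, 0.0045, 0, 0, 0], [255, 0, 0, 0, 0, 0, 0]]]}}

```text
clock: 7.03
position: [511.6, 213.9, 106.7]
ee_rot: [0.723, -0.69, 0.0, 0.001]
contact_force: [-1.2, -4.2, 2.2]
gripper_width: 20.5
grasp_force: 59.9
```

Call:
{"method": "servo_tool", "body": {"commands": [[[255, 0, 0.0008, 0.0045, 0, 0, 0], [255, 0, 0.0008, 0.0045, 0, 0, 0], [255, 0, 0, 0, 0, 0, 0]]]}}

```text
clock: 7.28
position: [509.9, 213.7, 97.7]
ee_rot: [0.723, -0.69, 0.0, 0.001]
contact_force: [-2.4, -3.6, 3.9]
gripper_width: 20.8
grasp_force: 60.3
```

Call:
{"method": "servo_tool", "body": {"commands": [[[255, 0.0007, 0.0003, 0.003, 0, 0, 0], [255, 0.0005, 0.0003, 0.003, 0, 0, 0], [255, 0, 0, 0.003, 0, 0, 0], [255, 0, 0, 0, 0, 0, 0], [255, 0, 0, 0, 0, 0, 0]]]}}

```text
clock: 7.7
position: [509.6, 213.2, 90.2]
ee_rot: [0.724, -0.69, 0.0, 0.0]
contact_force: [-6.6, -2.9, 12.4]
gripper_width: 20.5
grasp_force: 61.3
```

```bash
python3 - <<'E'
from h import *
delta([509,214,88],2.6);print(arm.read_state()["contact_force"])
E
```

```text
pos [509.6 213.2  90.2] yaw_y -177.3 tilt [ 0.02 -0.01] shift [-0.8  0.6  2.2] w 20.5 j6 -0.64 turn_z 0.1
[-6.64542839 -2.91721683 12.43961737]
```

Call:
{"method": "servo_tool", "body": {"commands": [[[255, 0.0005, 0.0007, 0, 0, 0, 0], [255, 0, 0, 0.001, 0, 0, 0], [255, 0, 0, 0.001, 0, 0, 0], [255, 0, 0, 0, 0, 0, 0], [255, 0, 0, 0, 0, 0, 0]]]}}

```text
clock: 8.12
position: [509.6, 213.2, 90.1]
ee_rot: [0.724, -0.69, 0.001, -0.001]
contact_force: [-7.8, -2.8, 21.4]
gripper_width: 20.7
grasp_force: 62.2
```

```bash
python3 - <<'E'
from h import *
delta([509,214,88],2.6);print(arm.read_state()["contact_force"])
d=look("w5",False);f=d["frame"][160:360,160:360];cv2.imwrite("pics/w5.png",cv2.resize(f,(600,600),interpolation=cv2.INTER_CUBIC))
E
```

```text
pos [509.6 213.2  90.1] yaw_y -177.3 tilt [-0.03 -0.13] shift [-0.8  0.6  2.1] w 20.7 j6 -0.64 turn_z 0.1
[-7.82580954 -2.75290429 21.43126502]
```

View pics/w5.png

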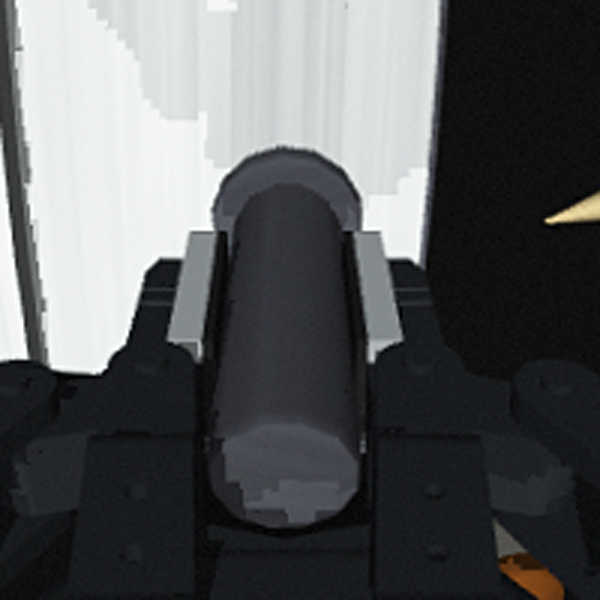

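The drift's collar sits flat on the plate, it stopped firmly at 21 N, and the tongue has moved toward the robot. I'll release it and go to the left bolt.

Call:
{"method": "servo_tool", "body": {"commands": [[[255, 0, 0, -0.002, 0, 0, 0], [200, 0, 0, 0, 0, 0, 0], [0, 0, 0, 0, 0, 0, 0], [0, 0, 0, 0, 0, 0, 0], [0, 0, 0, 0, 0, 0, 0], [0, 0, 0, 0, 0, 0, 0], [0, 0, 0, -0.015, 0, 0, 0], [0, 0, 0, -0.03, 0, 0, 0], [0, 0, 0, -0.032, 0, 0, 0]]]}}

```text
clock: 8.92
position: [508.6, 212.4, 164.0]
ee_rot: [0.723, -0.69, -0.0, 0.002]
contact_force: [1.0, 0.8, -0.1]
gripper_width: 85.4
grasp_force: 0.0
```

Call:
{"method": "servo_tool", "body": {"commands": [[[0, 0, 0, 0, 0, 0, 5.6], [0, 0, 0, 0, 0, 0, 5.7], [0, 0.04, -0.0123, 0, 0, 0, 0], [0, 0.04, -0.0123, 0, 0, 0, 0], [0, 0.04, -0.0123, 0, 0, 0, 0], [0, 0.04, -0.0123, 0, 0, 0, 0], [0, 0.04, -0.0123, 0, 0, 0, 0], [0, 0.04, -0.0123, 0, 0, 0, 0], [0, 0.04, -0.0123, 0, 0, 0, 0], [0, 0.04, -0.0123, 0, 0, 0, 0]]]}}

```text
clock: 9.75
position: [558.6, -118.8, 164.7]
ee_rot: [-0.652, 0.758, -0.0, 0.0]
contact_force: [0.6, 0.4, 0.6]
gripper_width: 85.5
grasp_force: 0.0
```

Call:
{"method": "servo_tool", "body": {"commands": [[[0, 0, 0, 0, 0, 0, 0], [0, 0, 0, 0, 0, 0, 0], [0, 0, 0, 0, 0, 0, 0]]]}}

```text
clock: 10.0
position: [558.3, -117.1, 164.4]
ee_rot: [-0.651, 0.759, 0.0, -0.0]
contact_force: [0.4, -0.4, -0.2]
gripper_width: 85.7
grasp_force: 0.0
```

```bash
cat >> h.py <<'E'
def disc(d,P,lo,r=26,hi=255):
    """bright blob near the projection of P (fisheye); returns world point at P's height"""
    u,v=proj(d,P,True);g=cv2.cvtColor(d["frame"],cv2.COLOR_BGR2GRAY)
    x0,y0=int(u)-r,int(v)-r;x0=max(x0,0);y0=max(y0,0)
    m=((g[y0:y0+2*r,x0:x0+2*r]>=lo)&(g[y0:y0+2*r,x0:x0+2*r]<=hi)).astype(np.uint8)
    cs,_=cv2.findContours(m,cv2.RETR_EXTERNAL,cv2.CHAIN_APPROX_NONE);k=max(cs,key=cv2.contourArea)
    (a,b),w,_=cv2.fitEllipse(cv2.convexHull(k));a+=x0;b+=y0
    Q=plane(d,a,b,P[2],True);print("pred",np.round([u,v],1),"px",np.round([a,b],1),"size",np.round(w,1),"world",np.round(Q,1));return Q
E
python3 - <<'E'
from h import *
d=look("w6",False);cv2.imwrite("w6.png",d["frame"])
disc(d,[558.9,-117.5,86],190)
disc(d,[535.2,-255.2,86],190)
delta([558.9,-117.5,62],-8.7)
E
```

```text
pred [253.4 199.6] px [239.9 198. ] size [55.7 63.7] world [ 569.2 -120.5   86. ]
pred [256.9  17.7] px [234.3  24.9] size [50.5 86.7] world [ 552.2 -252.3   86. ]
pos [ 558.3 -116.3  164.5] yaw_y 171.4 tilt [-0.01  0.02] shift [  1.1  -0.8 102.5] w 85.3 j6 -0.23 turn_z 0.1
```

```bash
python3 - <<'E'
from h import *
d=look("w6",False);f=d["frame"];h=cv2.cvtColor(f,cv2.COLOR_BGR2HSV)
m=((h[...,1]<50)&(h[...,2]>170)).astype(np.uint8)
n,l,s,c=cv2.connectedComponentsWithStats(m)
for i in range(1,n):
    if s[i,4]>100: print(s[i].tolist(),np.round(c[i],1),np.round(plane(d,*c[i],86,True)[:2],1))
E
```

```text
[0, 0, 8, 28, 193] [ 3.1 13.2] [ 767.6 -337.6]
[235, 0, 43, 38, 1100] [255.5  18.2] [ 536.5 -254.3]
[472, 0, 40, 91, 2654] [494.  42.] [ 317.6 -234.1]
[482, 92, 30, 33, 862] [497.2 106.8] [ 319.1 -172.3]
[0, 154, 23, 37, 249] [ 10.  170.9] [ 795.4 -181.3]
[75, 159, 50, 71, 786] [ 98.9 194.2] [ 691.1 -141.1]
[233, 173, 40, 44, 1201] [252.  194.7] [ 559.4 -121. ]
[0, 204, 25, 18, 256] [  9.6 211.2] [ 818.1 -140.3]
[459, 228, 43, 67, 1596] [480.  262.7] [318.2  -0.9]
[135, 230, 206, 117, 11363] [233.8 282.3] [588.9 -39.4]
[373, 242, 54, 19, 612] [399.6 251.4] [431.  -43.8]
[344, 248, 31, 48, 464] [359.5 270.7] [471.8 -31.1]
[452, 249, 60, 135, 4259] [489.4 331.4] [249.5 143.1]
[425, 250, 23, 13, 220] [436.1 256. ] [386.6 -27.8]
[38, 252, 42, 54, 1049] [ 59.3 275.2] [780.4 -60. ]
[0, 275, 50, 57, 1756] [ 21.1 309. ] [888.8  -6.1]
[0, 338, 43, 46, 1015] [ 15.2 361.6] [1014.7  124. ]
```

Call:
{"method": "servo_tool", "body": {"commands": [[[0, 0.0023, -0.0011, 0.02, 0, 0, 0], [0, 0, 0, 0.026, 0, 0, 0], [0, 0, 0, 0.026, 0, 0, 0], [0, 0, 0, 0.02, 0, 0, 0], [0, 0, 0, 0.0105, 0, 0, 0], [100, 0, 0, 0, 0, 0, 0], [255, 0, 0, 0, 0, 0, 0], [255, 0, 0, 0, 0, 0, 0], [255, 0, 0, 0, 0, 0, 0], [255, 0, 0, 0, 0, 0, 0]]]}}

```text
clock: 10.93
position: [560.3, -119.2, 64.2]
ee_rot: [-0.652, 0.758, -0.001, 0.001]
contact_force: [-0.7, -0.1, -1.2]
gripper_width: 29.8
grasp_force: 59.3
```

```bash
python3 - <<'E'
from h import *
delta([558.9,-118.5,62],-8.7);print(arm.read_state()["grasp_force"],arm.read_state()["contact_force"])
E
```

```text
pos [ 560.3 -119.2   64.2] yaw_y 171.4 tilt [-0.02 -0.2 ] shift [-0.5  1.5  2.2] w 29.8 j6 -0.22 turn_z 0.1
59.29305016994476 [-0.69996815 -0.05786112 -1.21059978]
```

Call:
{"method": "servo_tool", "body": {"commands": [[[255, 0, 0, -0.005, 0, 0, 0], [255, 0, 0, -0.02, 0, 0, 0], [255, 0, 0, -0.035, 0, 0, 0], [255, 0, 0, -0.035, 0, 0, 0], [255, 0, 0, -0.035, 0, 0, 0], [255, 0, 0, -0.006, 0, 0, -5.6], [255, 0, 0, 0, 0, 0, -5.7]]]}}

```text
clock: 11.52
position: [560.8, -119.4, 202.9]
ee_rot: [0.725, -0.689, 0.003, -0.003]
contact_force: [0.7, 0.7, -2.1]
gripper_width: 29.9
grasp_force: 61.3
```

Call:
{"method": "servo_tool", "body": {"commands": [[[255, -0.03, 0.0046, 0, 0, 0, 0], [255, -0.034, 0.0054, 0, 0, 0, 0], [255, -0.034, 0.0054, 0, 0, 0, 0], [255, -0.034, 0.0054, 0, 0, 0, 0], [255, -0.034, 0.0054, 0, 0, 0, 0], [255, -0.034, 0.0054, 0, 0, 0, 0], [255, -0.034, 0.0054, 0, 0, 0, 0], [255, 0, 0, 0, 0, 0, 0], [255, 0, 0, 0, 0, 0, 0], [255, 0, 0, 0, 0, 0, 0]]]}}

```text
clock: 12.35
position: [510.9, 112.6, 198.6]
ee_rot: [0.724, -0.69, -0.0, -0.0]
contact_force: [0.9, -0.5, -1.1]
gripper_width: 30.0
grasp_force: 61.3
```

```bash
python3 - <<'E'
from h import *
d=look("w7");np.savez("w7",f=d["frame"],K=d["K"],T=d["T"])
s=arm.read_state();M=R.from_quat(s["ee_rot"]).as_matrix();p=s["position"]
delta([512.8,113.2,66],2.6);print(s["contact_force"])
for dz in (-4,-38,-49): print(dz,np.round(np.array(proj(d,p+[0,0,dz],True))/.64,1))
print("hole",np.round(np.array(proj(d,[512.8,113.2,62],True))/.64,1))
g=cv2.cvtColor(d["frame"],cv2.COLOR_BGR2GRAY)
u,v=proj(d,[512.8,113.2,62],True);u=int(u);v=int(v)
for r in range(v-14,v+15,2): print(r,u-25,g[r,u-25:u+26].tolist())
E
```

```text
pos [511.1 112.1 198.5] yaw_y -177.4 tilt [-0.    0.01] shift [ -1.   -1.8 132.5] w 30.2 j6 -0.48 turn_z 0.0
[ 0.60398537 -1.39955097 -1.08608408]
-4 [397.2 384.5]
-38 [397.3 344.9]
-49 [397.3 334.6]
hole [394.6 280.1]
165 227 [244, 241, 241, 242, 242, 241, 241, 237, 241, 243, 243, 243, 243, 243, 242, 241, 241, 243, 244, 244, 245, 245, 241, 241, 241, 244, 244, 244, 245, 245, 241, 241, 241, 245, 245, 246, 246, 241, 239, 242, 243, 243, 242, 241, 242, 244, 246, 245, 240, 242, 242]
167 227 [244, 241, 240, 242, 242, 240, 240, 237, 241, 244, 243, 243, 244, 244, 242, 241, 241, 243, 244, 245, 246, 244, 241, 241, 242, 244, 244, 244, 245, 245, 240, 241, 242, 245, 245, 246, 246, 241, 240, 242, 244, 243, 242, 242, 242, 244, 246, 245, 241, 241, 242]
169 227 [244, 241, 242, 243, 242, 240, 240, 237, 241, 243, 243, 244, 244, 243, 243, 240, 242, 244, 244, 245, 247, 246, 244, 246, 249, 248, 246, 247, 252, 248, 243, 242, 243, 246, 245, 246, 245, 240, 237, 242, 243, 244, 242, 241, 242, 243, 245, 245, 240, 241, 242]
171 227 [244, 242, 241, 242, 242, 240, 241, 237, 240, 243, 243, 244, 244, 243, 242, 241, 
[... 2253 characters left out ...]
3, 246, 245, 245, 238, 219, 201, 186, 186, 179, 176, 173, 186, 188, 223, 232, 244, 247, 246, 248, 243, 241, 240, 242, 244, 242, 241, 242, 242, 246, 244, 240, 241, 242, 241]
191 227 [243, 243, 241, 244, 243, 240, 239, 236, 242, 243, 243, 244, 243, 243, 243, 241, 243, 246, 244, 247, 247, 244, 241, 241, 244, 246, 246, 247, 247, 237, 236, 243, 245, 247, 245, 247, 243, 240, 241, 242, 244, 242, 241, 241, 242, 246, 244, 240, 242, 243, 241]
193 227 [243, 243, 242, 244, 242, 240, 240, 236, 241, 243, 244, 244, 243, 242, 243, 242, 243, 246, 244, 247, 246, 244, 242, 242, 244, 247, 246, 246, 247, 242, 241, 242, 244, 246, 245, 247, 243, 240, 241, 242, 243, 243, 241, 242, 243, 245, 244, 240, 242, 242, 241]
```

View pics/w7.png

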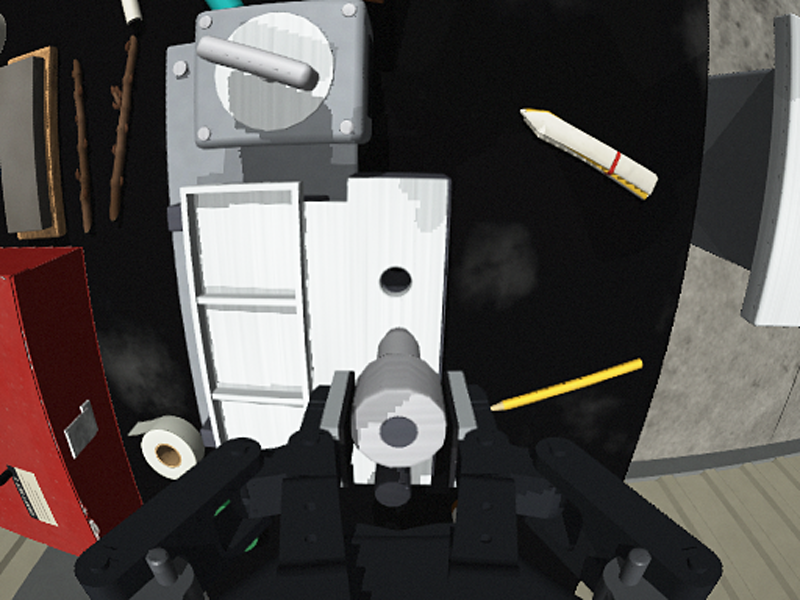

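The bolt hangs straight at about (399,340) and hole b at (395,281) is fully open, so the holes are in line.

Call:
{"method": "servo_tool", "body": {"commands": [[[255, -0.0014, -0.0017, 0.01, 0, 0, 0], [255, 0, 0, 0.02, 0, 0, 0], [255, 0, 0, 0.02, 0, 0, 0], [255, 0, 0, 0.02, 0, 0, 0], [255, 0, 0, 0.014, 0, 0, 0], [255, 0, 0, 0.007, 0, 0, 0], [255, 0, 0, 0.005, 0, 0, 0], [255, 0, 0, 0.004, 0, 0, 0], [255, 0, 0, 0, 0, 0, 0], [255, 0, 0, 0, 0, 0, 0]]]}}

```text
clock: 13.23
position: [513.1, 114.0, 98.7]
ee_rot: [0.723, -0.691, 0.0, -0.0]
contact_force: [-0.3, -0.8, -2.0]
gripper_width: 29.7
grasp_force: 61.2
```

Call:
{"method": "servo_tool", "body": {"commands": [[[255, 0, 0, 0.004, 0, 0, 0], [255, 0, 0, 0.004, 0, 0, 0], [255, 0, 0, 0.004, 0, 0, 0], [255, 0, 0, 0, 0, 0, 0]]]}}

```text
clock: 13.57
position: [512.2, 113.9, 85.5]
ee_rot: [0.723, -0.691, -0.0, 0.001]
contact_force: [-1.2, -0.8, -2.2]
gripper_width: 30.1
grasp_force: 61.4
```

Call:
{"method": "servo_tool", "body": {"commands": [[[255, 0, 0, 0.005, 0, 0, 0], [255, 0, 0, 0.005, 0, 0, 0], [255, 0, 0, 0.005, 0, 0, 0], [255, 0, 0, 0.003, 0, 0, 0], [255, 0, 0, 0.002, 0, 0, 0], [255, 0, 0, 0, 0, 0, 0], [255, 0, 0, 0, 0, 0, 0]]]}}

```text
clock: 14.15
position: [512.3, 113.8, 66.2]
ee_rot: [0.723, -0.69, -0.0, 0.001]
contact_force: [-3.3, -3.3, 1.9]
gripper_width: 30.0
grasp_force: 61.9
```

Call:
{"method": "servo_tool", "body": {"commands": [[[255, 0, 0, 0.0015, 0, 0, 0], [255, 0, 0, 0, 0, 0, 0], [255, 0, 0, 0, 0, 0, 0]]]}}

```text
clock: 14.4
position: [512.3, 113.8, 66.1]
ee_rot: [0.724, -0.69, -0.0, 0.001]
contact_force: [-7.3, -3.5, 12.5]
gripper_width: 29.7
grasp_force: 62.8
```

Call:
{"method": "servo_tool", "body": {"commands": [[[255, 0, 0, -0.0015, 0, 0, 0], [150, 0, 0, 0, 0, 0, 0], [0, 0, 0, 0, 0, 0, 0], [0, 0, 0, 0, 0, 0, 0], [0, 0, 0, 0, 0, 0, 0], [0, 0, 0, 0, 0, 0, 0], [0, 0, 0, -0.02, 0, 0, 0], [0, 0, 0, -0.04, 0, 0, 0], [0, 0, 0, -0.038, 0, 0, 0], [0, 0, 0, -0.005, 0, 0, 0]]]}}

```text
clock: 15.23
position: [517.2, 115.9, 176.5]
ee_rot: [0.724, -0.69, 0.003, -0.006]
contact_force: [0.8, 0.4, -0.1]
gripper_width: 85.2
grasp_force: 0.0
```

Call:
{"method": "servo_tool", "body": {"commands": [[[0, -0.025, -0.0005, 0, 0, 0, 0], [0, -0.025, -0.0005, 0, 0, 0, 0], [0, -0.025, -0.0005, 0, 0, 0, 0], [0, -0.0245, -0.0004, 0, 0, 0, 0], [0, 0, 0, 0, 0, 0, 0], [0, 0, 0, 0.01, 0, 0, 0], [0, 0, 0, 0.02, 0, 0, 0], [0, 0, 0, 0.025, 0, 0, 0], [0, 0, 0, 0.024, 0, 0, 0], [0, 0, 0, 0, 0, 0, 0]]]}}

```text
clock: 16.07
position: [506.8, 210.7, 85.0]
ee_rot: [0.723, -0.691, -0.001, 0.005]
contact_force: [-0.3, -0.8, -1.0]
gripper_width: 85.4
grasp_force: 0.0
```

Call:
{"method": "servo_tool", "body": {"commands": [[[150, 0, 0, 0, 0, 0, 0], [255, 0, 0, 0, 0, 0, 0], [255, 0, 0, 0, 0, 0, 0], [255, 0, 0, 0, 0, 0, 0], [255, 0, 0, 0, 0, 0, 0], [255, 0, 0, 0, 0, 0, 0], [255, 0, 0, 0, 0, 0, 0], [255, 0, 0, 0, 0, 0, 0]]]}}

```text
clock: 16.73
position: [509.8, 213.8, 91.5]
ee_rot: [0.723, -0.69, -0.0, -0.0]
contact_force: [-2.4, 1.2, 5.6]
gripper_width: 20.7
grasp_force: 58.3
```

Call:
{"method": "servo_tool", "body": {"commands": [[[255, 0, 0, -0.003, 0, 0, 0], [255, 0, 0, -0.005, 0, 0, 0], [255, 0, 0, -0.01, 0, 0, 0], [255, 0, 0, -0.015, 0, 0, 0], [255, 0, 0, -0.02, 0, 0, 0], [255, 0, 0, -0.03, 0, 0, 0], [255, 0, 0, -0.035, 0, 0, 0], [255, 0, 0, -0.03, 0, 0, 0], [255, 0, 0, -0.002, 0, 0, 0], [255, 0, 0, 0, 0, 0, 0]]]}}

```text
clock: 17.57
position: [510.9, 214.2, 243.8]
ee_rot: [0.723, -0.69, 0.001, -0.003]
contact_force: [-0.5, 0.1, -1.6]
gripper_width: 20.7
grasp_force: 59.4
```

Call:
{"method": "servo_tool", "body": {"commands": [[[255, 0.04, -0.002, 0, 0, 0, 0], [255, 0.04, -0.002, 0, 0, 0, 0], [255, 0.04, -0.002, 0, 0, 0, 0], [255, 0.04, -0.002, 0, 0, 0, 0], [255, 0.04, -0.002, 0, 0, 0, 0], [255, 0.04, -0.002, 0, 0, 0, 0], [255, 0.04, -0.002, 0, 0, 0, 0], [255, 0.04, -0.002, 0, 0, 0, 0], [255, 0.04, -0.002, 0, 0, 0, 0], [255, 0.04, -0.002, 0, 0, 0, 0]]]}}

```text
clock: 18.4
position: [547.4, -186.8, 239.0]
ee_rot: [0.723, -0.691, -0.001, 0.001]
contact_force: [0.9, 0.9, -2.4]
gripper_width: 20.2
grasp_force: 59.4
```

Call:
{"method": "servo_tool", "body": {"commands": [[[255, 0, 0, 0, 0, 0, 5.6], [255, 0, 0, 0, 0, 0, 5.7], [255, 0, 0, 0.02, 0, 0, 0], [255, 0, 0, 0.02, 0, 0, 0], [255, 0, 0, 0, 0, 0, 0], [255, 0, 0, 0, 0, 0, 0], [255, 0, 0, 0, 0, 0, 0]]]}}

```text
clock: 18.98
position: [548.9, -185.1, 200.7]
ee_rot: [-0.652, 0.758, -0.0, -0.0]
contact_force: [-0.2, 0.0, -1.1]
gripper_width: 20.7
grasp_force: 59.3
```

```bash
python3 - <<'E'
from h import *
d=look("w8")
s=arm.read_state();p=s["position"]
delta([547.4,-187.4,89.5],-8.7);print(s["contact_force"])
print("tip pred",np.round(np.array(proj(d,p+[0,0,-83.5+1.5],True))/.64,1))
print("hole pred",np.round(np.array(proj(d,[547.4,-187.4,60],True))/.64,1))
E
```

```text
pos [ 549.3 -185.   201.3] yaw_y 171.4 tilt [ 0.03 -0.08] shift [  2.6   1.7 111.8] w 20.8 j6 -0.11 turn_z 0.1
[ 0.1240674  -0.0868153  -1.33013471]
tip pred [396.7 310.7]
hole pred [399.2 273.9]
```

View pics/w8.png

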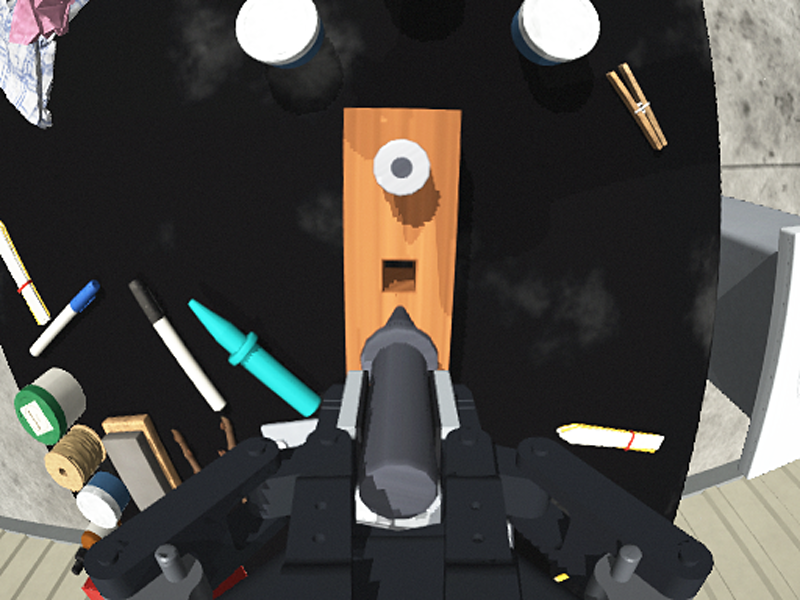

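Call:
{"method": "servo_tool", "body": {"commands": [[[255, 0.002, 0.001, 0.01, 0, 0, 0], [255, 0, 0, 0.02, 0, 0, 0], [255, 0, 0, 0.02, 0, 0, 0], [255, 0, 0, 0.012, 0, 0, 0], [255, 0, 0, 0.01, 0, 0, 0], [255, 0, 0, 0.01, 0, 0, 0], [255, 0, 0, 0.01, 0, 0, 0], [255, 0, 0, 0.006, 0, 0, 0], [255, 0, 0, 0, 0, 0, 0]]]}}

```text
clock: 19.78
position: [547.5, -186.7, 101.2]
ee_rot: [-0.652, 0.758, 0.0, -0.0]
contact_force: [0.1, 0.2, -1.4]
gripper_width: 20.7
grasp_force: 59.3
```

Call:
{"method": "servo_tool", "body": {"commands": [[[255, 0, 0, 0.004, 0, 0, 0], [255, 0, 0, 0.004, 0, 0, 0], [255, 0, 0, 0.004, 0, 0, 0], [255, 0, 0, 0, 0, 0, 0], [255, 0, 0, 0, 0, 0, 0]]]}}

```text
clock: 20.2
position: [547.5, -186.8, 90.3]
ee_rot: [-0.652, 0.758, -0.0, 0.0]
contact_force: [-0.4, -0.2, -2.2]
gripper_width: 20.7
grasp_force: 59.5
```

Call:
{"method": "servo_tool", "body": {"commands": [[[200, 0, 0, 0.0005, 0, 0, 0], [100, 0, 0, 0, 0, 0, 0], [0, 0, 0, 0, 0, 0, 0], [0, 0, 0, 0, 0, 0, 0], [0, 0, 0, 0, 0, 0, 0], [0, 0, 0, 0, 0, 0, 0], [0, 0, 0, -0.01, 0, 0, 0], [0, 0, 0, -0.03, 0, 0, 0], [0, 0, 0, -0.035, 0, 0, 0]]]}}

```text
clock: 20.95
position: [545.9, -186.6, 164.1]
ee_rot: [-0.652, 0.758, 0.002, -0.002]
contact_force: [0.2, 0.1, 0.2]
gripper_width: 85.4
grasp_force: 0.0
```

Call:
{"method": "servo_tool", "body": {"commands": [[[0, 0.023, 0.0004, 0, 0, 0, 0], [0, 0.024, 0.0004, 0, 0, 0, 0], [0, 0.023, 0.0003, 0, 0, 0, 0], [0, 0, 0, 0, 0, 0, 0], [0, 0, 0, 0, 0, 0, 0]]]}}

```text
clock: 21.37
position: [535.6, -256.7, 165.4]
ee_rot: [-0.651, 0.759, -0.0, 0.0]
contact_force: [0.4, 0.4, -0.6]
gripper_width: 85.2
grasp_force: 0.0
```

```bash
python3 - <<'E'
from h import *
d=look("w9",False);f=d["frame"];h=cv2.cvtColor(f,cv2.COLOR_BGR2HSV)
m=((h[...,1]<50)&(h[...,2]>170)).astype(np.uint8)
n,l,s,c=cv2.connectedComponentsWithStats(m)
for i in range(1,n):
    if s[i,4]>400: print(s[i].tolist(),np.round(c[i],1),np.round(plane(d,*c[i],86,True)[:2],1),np.round(plane(d,*c[i],42,True)[:2],1))
delta([535.9,-255.8,62],-8.7)
for n in("top",):cv2.imwrite("pics/t2.png",cv2.resize(cams.get_image(n)["frame"],(800,600)))
E
```

```text
[230, 0, 62, 49, 2548] [260.6  22.2] [ 510.3 -391.2] [ 507.9 -401.5]
[342, 49, 54, 58, 2446] [368.3  77.5] [ 434.6 -341.2] [ 417.2 -341.5]
[137, 53, 56, 59, 2620] [164.6  81.6] [ 587.8 -360. ] [ 600.8 -364. ]
[235, 183, 38, 36, 906] [253.5 200.2] [ 536.3 -256.3] [ 539.1 -239.8]
[472, 216, 40, 128, 1868] [499.  297.2] [235.9 -66.7] [179.  -12.5]
[171, 323, 51, 24, 562] [193.1 332.3] [ 622.8 -117.1] [642.7 -72.9]
pos [ 535.7 -256.   165.3] yaw_y 171.3 tilt [-0.   -0.03] shift [-2.000e-01 -1.000e-01  1.033e+02] w 85.9 j6 0.02 turn_z 0.0
```

Call:
{"method": "servo_tool", "body": {"commands": [[[0, 0, -0.0005, 0.02, 0, 0, 0], [0, 0, 0, 0.026, 0, 0, 0], [0, 0, 0, 0.026, 0, 0, 0], [0, 0, 0, 0.02, 0, 0, 0], [0, 0, 0, 0.011, 0, 0, 0], [100, 0, 0, 0, 0, 0, 0], [255, 0, 0, 0, 0, 0, 0], [255, 0, 0, 0, 0, 0, 0], [255, 0, 0, 0, 0, 0, 0], [255, 0, 0, 0, 0, 0, 0]]]}}

```text
clock: 22.3
position: [537.5, -256.1, 63.8]
ee_rot: [-0.652, 0.758, -0.001, 0.001]
contact_force: [-0.3, 0.8, -1.4]
gripper_width: 30.3
grasp_force: 59.3
```

Call:
{"method": "servo_tool", "body": {"commands": [[[255, 0, 0, 0, 0, 0, 0], [255, 0, 0, -0.005, 0, 0, 0], [255, 0, 0, -0.02, 0, 0, 0], [255, 0, 0, -0.035, 0, 0, 0], [255, 0, 0, -0.035, 0, 0, 0], [255, 0, 0, -0.035, 0, 0, 0], [255, 0, 0, -0.006, 0, 0, -5.6], [255, 0, 0, 0, 0, 0, -5.7]]]}}

```text
clock: 22.97
position: [537.7, -256.3, 201.9]
ee_rot: [0.725, -0.689, 0.003, -0.002]
contact_force: [-0.0, -0.0, -2.1]
gripper_width: 29.9
grasp_force: 61.2
```

Call:
{"method": "servo_tool", "body": {"commands": [[[255, -0.038, 0.0004, 0, 0, 0, 0], [255, -0.038, 0.0004, 0, 0, 0, 0], [255, -0.038, 0.0004, 0, 0, 0, 0], [255, -0.038, 0.0004, 0, 0, 0, 0], [255, -0.038, 0.0004, 0, 0, 0, 0], [255, -0.038, 0.0004, 0, 0, 0, 0], [255, -0.038, 0.0004, 0, 0, 0, 0], [255, -0.038, 0.0004, 0, 0, 0, 0], [255, -0.038, 0.0004, 0, 0, 0, 0], [255, -0.038, 0.0004, 0, 0, 0, 0]]]}}

```text
clock: 23.8
position: [513.7, 125.1, 197.9]
ee_rot: [0.723, -0.691, -0.0, 0.0]
contact_force: [0.1, 1.0, -1.7]
gripper_width: 29.9
grasp_force: 61.1
```

Call:
{"method": "servo_tool", "body": {"commands": [[[255, -0.038, 0.0004, 0, 0, 0, 0], [255, -0.038, 0.0004, 0, 0, 0, 0], [255, -0.014, 0.0004, 0, 0, 0, 0], [255, 0, 0, 0, 0, 0, 0], [255, 0, 0, 0, 0, 0, 0], [255, 0, 0, 0, 0, 0, 0]]]}}

```text
clock: 24.3
position: [508.9, 212.3, 197.5]
ee_rot: [0.723, -0.691, -0.0, 0.001]
contact_force: [-1.3, 0.4, -1.2]
gripper_width: 29.8
grasp_force: 61.1
```

```bash
python3 - <<'E'
from h import *
d=look("w10",False);f=d["frame"][100:300,150:350];cv2.imwrite("pics/w10.png",cv2.resize(f,(600,600),interpolation=cv2.INTER_CUBIC))
s=arm.read_state();p=s["position"]
delta([509.7,213.5,66],2.6);print(s["contact_force"])
q=lambda P:np.round((np.array(proj(d,P,True))-[150,100])*3,1)
print("tip pred",q(p+[0,0,-49]),"holes pred",q([509.5,213.5,62]),q([512.5,113.8,88]))
E
```

```text
pos [509.  212.  197.7] yaw_y -177.4 tilt [0.03 0.05] shift [ -1.5  -0.8 131.7] w 29.9 j6 -0.64 turn_z -0.0
[ 0.54110469 -0.43627444 -1.04933992]
tip pred [312.4 343.8] holes pred [310.8 241. ] [316.  -76.2]
```

View pics/w10.png

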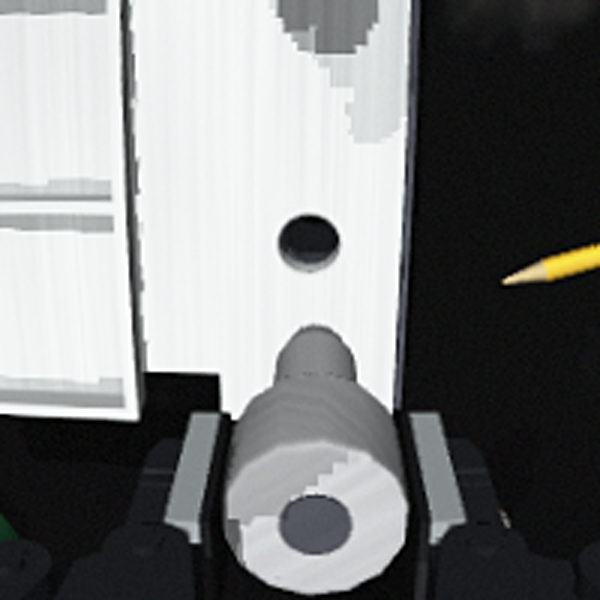

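Hole a is at (310,243), within 2 px of the prediction, and the bolt hangs straight above it.

Call:
{"method": "servo_tool", "body": {"commands": [[[255, -0.0018, -0.0009, 0.01, 0, 0, 0], [255, 0, 0, 0.02, 0, 0, 0], [255, 0, 0, 0.02, 0, 0, 0], [255, 0, 0, 0.02, 0, 0, 0], [255, 0, 0, 0.014, 0, 0, 0], [255, 0, 0, 0.007, 0, 0, 0], [255, 0, 0, 0.005, 0, 0, 0], [255, 0, 0, 0.004, 0, 0, 0], [255, 0, 0, 0, 0, 0, 0], [255, 0, 0, 0, 0, 0, 0]]]}}

```text
clock: 25.18
position: [510.5, 215.2, 98.3]
ee_rot: [0.723, -0.69, 0.0, -0.0]
contact_force: [0.7, -1.2, -1.5]
gripper_width: 30.2
grasp_force: 61.1
```

Call:
{"method": "servo_tool", "body": {"commands": [[[255, 0, 0, 0.004, 0, 0, 0], [255, 0, 0, 0.004, 0, 0, 0], [255, 0, 0, 0.004, 0, 0, 0], [255, 0, 0, 0, 0, 0, 0]]]}}

```text
clock: 25.52
position: [509.6, 214.7, 85.1]
ee_rot: [0.723, -0.69, -0.0, 0.001]
contact_force: [-0.5, -2.0, -2.3]
gripper_width: 29.5
grasp_force: 61.3
```

Call:
{"method": "servo_tool", "body": {"commands": [[[255, 0.0007, 0, 0.005, 0, 0, 0], [255, 0, 0, 0.005, 0, 0, 0], [255, 0, 0, 0.005, 0, 0, 0], [255, 0, 0, 0.003, 0, 0, 0], [255, 0, 0, 0.002, 0, 0, 0], [255, 0, 0, 0, 0, 0, 0], [255, 0, 0, 0, 0, 0, 0]]]}}

```text
clock: 26.1
position: [509.7, 214.3, 65.7]
ee_rot: [0.723, -0.69, -0.0, 0.001]
contact_force: [-4.6, -1.6, 3.3]
gripper_width: 30.0
grasp_force: 61.8
```

Call:
{"method": "servo_tool", "body": {"commands": [[[255, 0, 0, 0.001, 0, 0, 0], [255, 0, 0, 0, 0, 0, 0], [255, 0, 0, 0, 0, 0, 0]]]}}

```text
clock: 26.35
position: [509.7, 214.3, 65.7]
ee_rot: [0.723, -0.69, -0.0, 0.0]
contact_force: [-5.4, -2.0, 8.5]
gripper_width: 29.9
grasp_force: 62.4
```

Bolt a is home: it stopped firmly at 65.7, matching its height in the stand. I'll release it and rise, and work out the pockets from the earlier pictures.

Call:
{"method": "servo_tool", "body": {"commands": [[[255, 0, 0, -0.001, 0, 0, 0], [150, 0, 0, 0, 0, 0, 0], [0, 0, 0, 0, 0, 0, 0], [0, 0, 0, 0, 0, 0, 0], [0, 0, 0, 0, 0, 0, 0], [0, 0, 0, 0, 0, 0, 0], [0, 0, 0, -0.02, 0, 0, 0], [0, 0, 0, -0.04, 0, 0, 0], [0, 0, 0, -0.04, 0, 0, 0], [0, 0, 0, -0.04, 0, 0, 0]]]}}

```text
clock: 27.18
position: [510.0, 214.3, 207.3]
ee_rot: [0.723, -0.69, 0.0, 0.0]
contact_force: [1.1, 0.8, 0.3]
gripper_width: 85.4
grasp_force: 0.0
```

```bash
python3 - <<'E'
from h import *
z=np.load("w3.npz");d3=dict(K=z["K"],T=z["T"]);z=np.load("w7.npz");d7=dict(K=z["K"],T=z["T"])
p=lambda d,u,v:np.round(plane(d,u*.64,v*.64,68,True)[:2],1)
print("w3 (rest, +9x): TL,TR,div1 L R,div2 L R,BL,BR")
for q in [(198,42),(312,36),(204,151),(306,148),(212,255),(306,254),(217,354),(314,355)]:print(p(d3,*q))
print("w7: TL,TR,div1 L R, div2 L R")
for q in [(182,187),(301,184),(195,301),(302,298),(207,396),(303,394)]:print(p(d7,*q))
z7=np.load("w7.npz")
for q in [(202,45),(315,78)]: print("key",np.round(plane(d7,q[0]*.64,q[1]*.64,130,True)[:2],1))
delta([508,-401.5,150],90)
d=look("w11",False);cv2.imwrite("w11.png",d["frame"]);np.savez("w11",K=d["K"],T=d["T"])
E
```

```text
w3 (rest, +9x): TL,TR,div1 L R,div2 L R,BL,BR
[657.8  55.1]
[577.9  56.3]
[650.9 132.1]
[578.9 131.5]
[647.4 205.4]
[578.4 202.9]
[650.6 283. ]
[574.  278.5]
w7: TL,TR,div1 L R, div2 L R
[648.9  55.6]
[570.8  54.3]
[644.9 131.3]
[570.6 125.7]
[645.2 204.6]
[572.3 195.9]
key [608.7 -19.4]
key [ 5.53e+02 -4.00e-01]
pos [510.  214.3 207.3] yaw_y -177.3 tilt [0.03 0.01] shift [615.   30.7  57.6] w 85.4 j6 -0.64 turn_z -87.3
```

Call:
{"method": "servo_tool", "body": {"commands": [[[0, 0.038, -0.0042, 0, 0, 0, 0], [0, 0.039, -0.0042, 0, 0, 0, 0], [0, 0.039, -0.0042, 0, 0, 0, 0], [0, 0.039, -0.0042, 0, 0, 0, 0], [0, 0.039, -0.0042, 0, 0, 0, 0], [0, 0.039, -0.0042, 0, 0, 0, 0], [0, 0.039, -0.0042, 0, 0, 0, 0], [0, 0.039, -0.0042, 0, 0, 0, 0], [0, 0.039, -0.0042, 0, 0, 0, 0], [0, 0.039, -0.0042, 0, 0, 0, 0]]]}}

```text
clock: 28.07
position: [570.4, -174.1, 205.7]
ee_rot: [0.723, -0.69, 0.0, -0.0]
contact_force: [0.5, 0.6, -1.0]
gripper_width: 85.4
grasp_force: 0.0
```

Call:
{"method": "servo_tool", "body": {"commands": [[[0, 0.039, -0.0042, 0, 0, 0, 0], [0, 0.039, -0.0042, 0, 0, 0, 0], [0, 0.039, -0.0042, 0, 0, 0, 0], [0, 0.039, -0.0042, 0, 0, 0, 0], [0, 0.038, -0.0042, 0, 0, 0, 0], [0, 0, 0, 0, 0, 0, 0], [0, 0, 0, 0, 0, 0, 0], [0, 0, 0, 0, 0, 0, 0]]]}}

```text
clock: 28.73
position: [600.0, -364.9, 205.0]
ee_rot: [0.723, -0.691, -0.0, 0.0]
contact_force: [0.2, 0.8, -0.6]
gripper_width: 85.4
grasp_force: 0.0
```

```bash
cat > tins.py <<'E'
from h import *
def tins():
    d=cams.get_image("wrist");f=d["frame"];h=cv2.cvtColor(f,cv2.COLOR_BGR2HSV)
    m=((h[...,1]<60)&(h[...,2]>140)).astype(np.uint8)
    n,l,s,c=cv2.connectedComponentsWithStats(m);print("wrist")
    for i in range(1,n):
        P=plane(d,s[i,0]+s[i,2]/2-.5,s[i,1]+s[i,3]/2-.5,42,True)
        if s[i,4]>1200: print(s[i].tolist(),np.round(P[:2],1))
    delta([600.8,-364,14],1.6)
tins()
E
python3 tins.py
```

```text
wrist
[0, 0, 113, 165, 10132] [ 837.3 -467.6]
[478, 30, 34, 158, 2985] [ 294.  -469.9]
[318, 114, 49, 51, 1984] [ 508.5 -405.8]
[227, 145, 51, 52, 2087] [ 602.5 -366. ]
[0, 167, 51, 162, 3250] [ 943.  -236.4]
[384, 174, 41, 46, 1429] [ 419.7 -344.2]
[455, 188, 57, 196, 7191] [ 208.  -192.7]
[0, 322, 47, 62, 1653] [1092.1   57.3]
pos [ 600.2 -364.2  205.5] yaw_y -177.3 tilt [-0.02  0.02] shift [-1.000e-01 -7.000e-01  1.915e+02] w 85.2 j6 0.36 turn_z 1.1
```

Call:
{"method": "servo_tool", "body": {"commands": [[[0, 0.0014, -0.0018, 0.03, 0, 0, 0.9], [0, 0, 0, 0.036, 0, 0, 0], [0, 0, 0, 0.036, 0, 0, 0], [0, 0, 0, 0.036, 0, 0, 0], [0, 0, 0, 0.03, 0, 0, 0], [0, 0, 0, 0.015, 0, 0, 0], [0, 0, 0, 0.008, 0, 0, 0], [100, 0, 0, 0, 0, 0, 0], [255, 0, 0, 0, 0, 0, 0], [255, 0, 0, 0, 0, 0, 0]]]}}

```text
clock: 29.62
position: [603.6, -366.3, 17.6]
ee_rot: [0.718, -0.696, 0.002, -0.001]
contact_force: [1.6, 0.3, 1.6]
gripper_width: 53.0
grasp_force: 64.1
```

Call:
{"method": "servo_tool", "body": {"commands": [[[255, 0, 0, 0, 0, 0, 0], [255, 0, 0, 0, 0, 0, 0], [255, 0, 0, 0, 0, 0, 0], [255, 0, 0, 0, 0, 0, 0]]]}}

```text
clock: 29.95
position: [603.7, -366.5, 17.6]
ee_rot: [0.718, -0.696, 0.002, -0.001]
contact_force: [1.1, 2.3, 6.1]
gripper_width: 52.3
grasp_force: 63.8
```

Call:
{"method": "servo_tool", "body": {"commands": [[[255, 0, 0, -0.01, 0, 0, 0], [255, 0, 0, -0.03, 0, 0, 0], [255, 0, 0, -0.04, 0, 0, 0], [255, 0, 0, -0.04, 0, 0, 0], [255, 0, 0, -0.04, 0, 0, 0], [255, 0, 0, -0.03, 0, 0, 0], [255, -0.038, -0.0012, 0, 0, 0, 0], [255, -0.038, -0.0012, 0, 0, 0, 0], [255, -0.038, -0.0012, 0, 0, 0, 0], [255, -0.038, -0.0012, 0, 0, 0, 0]]]}}

```text
clock: 30.78
position: [601.0, -212.9, 204.8]
ee_rot: [0.717, -0.697, -0.001, -0.0]
contact_force: [1.2, 1.3, -1.7]
gripper_width: 52.6
grasp_force: 63.5
```

Call:
{"method": "servo_tool", "body": {"commands": [[[255, -0.038, -0.0012, 0, 0, 0, 0], [255, -0.038, -0.0012, 0, 0, 0, 0], [255, -0.038, -0.0012, 0, 0, 0, 0], [255, -0.038, -0.0012, 0, 0, 0, 0], [255, -0.038, -0.0012, 0, 0, 0, 0], [255, -0.038, -0.0012, 0, 0, 0, 0], [255, -0.038, -0.0012, 0, 0, 0, 0], [255, -0.038, -0.0012, 0, 0, 0, 0], [255, -0.038, -0.0012, 0, 0, 0, 0], [255, -0.038, -0.0012, 0, 0, 0, 0]]]}}

```text
clock: 31.62
position: [601.5, 167.4, 204.9]
ee_rot: [0.718, -0.696, -0.0, 0.0]
contact_force: [1.0, -0.7, -2.0]
gripper_width: 53.0
grasp_force: 63.5
```

Call:
{"method": "servo_tool", "body": {"commands": [[[255, -0.036, -0.0012, 0, 0, 0, 0], [255, -0.036, -0.0012, 0, 0, 0, 0], [255, 0, 0, 0, 0, 0, 0], [255, 0, 0, 0, 0, 0, 0], [255, 0, 0, 0, 0, 0, 0]]]}}

```text
clock: 32.03
position: [602.0, 237.6, 204.4]
ee_rot: [0.718, -0.696, -0.0, 0.001]
contact_force: [-0.6, -0.4, -1.7]
gripper_width: 52.9
grasp_force: 63.5
```

```bash
python3 - <<'E'
from h import *
delta([604,242,74],1.6)
d=look("w12",False);f=d["frame"][100:380,120:400];cv2.imwrite("pics/w12.png",cv2.resize(f,(600,600),interpolation=cv2.INTER_CUBIC))
q=lambda P:np.round((np.array(proj(d,P,True))-[120,100])*600/280,0)
for y in (168,): print("mid pocket",q([606,y,56]))
for P in [(640,203,68),(571,206,68),(642,129,68),(572,132,68)]: print(P,q(P))
E
```

```text
pos [602.  237.6 204.4] yaw_y -178.2 tilt [0.04 0.08] shift [ -4.4  -2.3 130.4] w 52.9 j6 -0.59 turn_z 0.2
mid pocket [283.  14.]
(640, 203, 68) [205.  92.]
(571, 206, 68) [359. 103.]
(642, 129, 68) [202. -75.]
(572, 132, 68) [365. -63.]
```

View pics/w12.png

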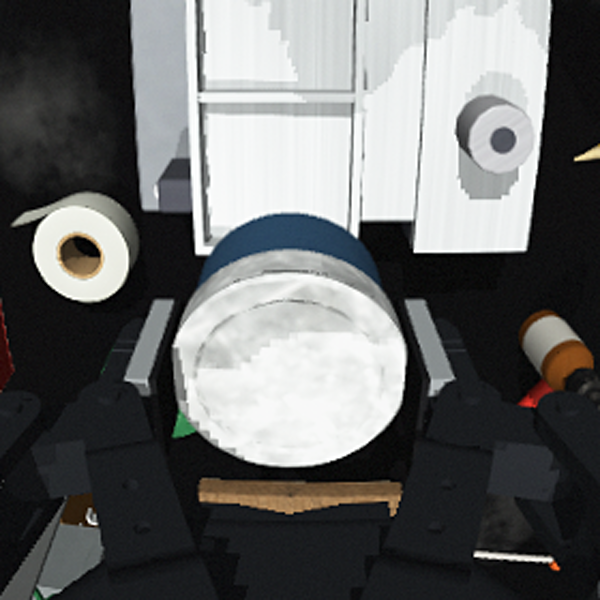

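The divider is at row 96 and the tray walls at columns 200 and 358, agreeing with the predicted pocket. The tin is held upright and bolt a's head sits on the plate.

Call:
{"method": "servo_tool", "body": {"commands": [[[255, -0.0043, -0.0031, 0.02, 0, 0, 0], [255, 0, 0, 0.03, 0, 0, 0], [255, 0, 0, 0.03, 0, 0, 0], [255, 0, 0, 0.025, 0, 0, 0], [255, 0, 0, 0.012, 0, 0, 0], [255, 0, 0, 0.006, 0, 0, 0], [255, 0, 0, 0.004, 0, 0, 0], [255, 0, 0, 0.002, 0, 0, 0], [255, 0, 0, 0, 0, 0, 0], [255, 0, 0, 0, 0, 0, 0]]]}}

```text
clock: 32.92
position: [606.4, 242.8, 77.3]
ee_rot: [0.718, -0.696, 0.0, -0.001]
contact_force: [-0.4, -0.2, -1.6]
gripper_width: 52.4
grasp_force: 63.5
```

Call:
{"method": "servo_tool", "body": {"commands": [[[255, 0, 0, 0.002, 0, 0, 0], [255, 0, 0, 0.0015, 0, 0, 0], [255, 0, 0, 0, 0, 0, 0], [150, 0, 0, 0, 0, 0, 0], [0, 0, 0, 0, 0, 0, 0], [0, 0, 0, 0, 0, 0, 0], [0, 0, 0, 0, 0, 0, 0], [0, 0, 0, -0.03, 0, 0, 0], [0, 0, 0, -0.04, 0, 0, 0], [0, 0, 0, -0.04, 0, 0, 0]]]}}

```text
clock: 33.75
position: [604.9, 241.8, 182.1]
ee_rot: [0.718, -0.696, -0.0, 0.002]
contact_force: [0.3, 0.9, 0.2]
gripper_width: 85.5
grasp_force: 0.0
```

Call:
{"method": "servo_tool", "body": {"commands": [[[0, 0.038, 0.007, -0.02, 0, 0, 0], [0, 0.038, 0.007, 0, 0, 0, 0], [0, 0.038, 0.007, 0, 0, 0, 0], [0, 0.038, 0.007, 0, 0, 0, 0], [0, 0.038, 0.007, 0, 0, 0, 0], [0, 0.038, 0.007, 0, 0, 0, 0], [0, 0.038, 0.007, 0, 0, 0, 0], [0, 0.038, 0.007, 0, 0, 0, 0], [0, 0.038, 0.007, 0, 0, 0, 0], [0, 0.038, 0.007, 0, 0, 0, 0]]]}}

```text
clock: 34.58
position: [546.9, -139.7, 201.6]
ee_rot: [0.718, -0.696, 0.0, -0.0]
contact_force: [0.6, 0.7, -0.1]
gripper_width: 85.3
grasp_force: 0.0
```

Call:
{"method": "servo_tool", "body": {"commands": [[[0, 0.038, 0.007, 0, 0, 0, 0], [0, 0.038, 0.007, 0, 0, 0, 0], [0, 0.038, 0.007, 0, 0, 0, 0], [0, 0.038, 0.007, 0, 0, 0, 0], [0, 0.038, 0.007, 0, 0, 0, 0], [0, 0.038, 0.007, 0, 0, 0, 0], [0, 0.035, 0.006, 0, 0, 0, 0], [0, 0, 0, 0, 0, 0, 0], [0, 0, 0, 0, 0, 0, 0], [0, 0, 0, 0, 0, 0, 0]]]}}

```text
clock: 35.42
position: [507.4, -402.2, 201.0]
ee_rot: [0.718, -0.696, -0.0, 0.0]
contact_force: [-0.4, 0.5, -0.5]
gripper_width: 85.4
grasp_force: 0.0
```

```bash
python3 tins.py
```

```text
wrist
[0, 0, 62, 194, 5173] [ 783.6 -495.7]
[414, 26, 98, 343, 23140] [ 235.8 -381.5]
[229, 143, 52, 53, 2150] [ 507.3 -406.1]
[308, 200, 47, 47, 1714] [ 417.9 -345.6]
[0, 327, 38, 57, 1578] [1025.6   24.5]
pos [ 507.7 -401.6  201.3] yaw_y -178.2 tilt [-0.02  0.02] shift [-34.6 -94.3 187.3] w 85.0 j6 0.45 turn_z 0.2
```

Call:
{"method": "servo_tool", "body": {"commands": [[[0, 0.0032, 0.0003, 0.03, 0, 0, 0], [0, 0, 0, 0.036, 0, 0, 0], [0, 0, 0, 0.036, 0, 0, 0], [0, 0, 0, 0.036, 0, 0, 0], [0, 0, 0, 0.03, 0, 0, 0], [0, 0, 0, 0.012, 0, 0, 0], [0, 0, 0, 0.007, 0, 0, 0], [100, 0, 0, 0, 0, 0, 0], [255, 0, 0, 0, 0, 0, 0], [255, 0, 0, 0, 0, 0, 0]]]}}

```text
clock: 36.3
position: [509.2, -406.1, 17.4]
ee_rot: [0.718, -0.696, 0.002, -0.0]
contact_force: [2.5, 1.5, 2.8]
gripper_width: 52.3
grasp_force: 64.4
```

Call:
{"method": "servo_tool", "body": {"commands": [[[255, 0, 0, 0, 0, 0, 0], [255, 0, 0, 0, 0, 0, 0], [255, 0, 0, 0, 0, 0, 0], [255, 0, 0, 0, 0, 0, 0]]]}}

```text
clock: 36.63
position: [509.3, -406.3, 17.3]
ee_rot: [0.718, -0.696, 0.002, -0.001]
contact_force: [0.9, 2.3, 6.1]
gripper_width: 52.9
grasp_force: 63.8
```

Call:
{"method": "servo_tool", "body": {"commands": [[[255, 0, 0, -0.01, 0, 0, 0], [255, 0, 0, -0.03, 0, 0, 0], [255, 0, 0, -0.04, 0, 0, 0], [255, 0, 0, -0.04, 0, 0, 0], [255, 0, 0, -0.04, 0, 0, 0], [255, 0, 0, -0.03, 0, 0, 0], [255, -0.038, -0.0077, 0, 0, 0, 0], [255, -0.038, -0.0077, 0, 0, 0, 0], [255, -0.038, -0.0077, 0, 0, 0, 0], [255, -0.038, -0.0077, 0, 0, 0, 0]]]}}

```text
clock: 37.47
position: [532.8, -251.1, 205.1]
ee_rot: [0.717, -0.697, -0.0, -0.0]
contact_force: [-0.3, 0.2, -2.6]
gripper_width: 52.7
grasp_force: 63.2
```

Call:
{"method": "servo_tool", "body": {"commands": [[[255, -0.038, -0.0077, 0, 0, 0, 0], [255, -0.038, -0.0077, 0, 0, 0, 0], [255, -0.038, -0.0077, 0, 0, 0, 0], [255, -0.038, -0.0077, 0, 0, 0, 0], [255, -0.038, -0.0077, 0, 0, 0, 0], [255, -0.038, -0.0077, 0, 0, 0, 0], [255, -0.038, -0.0077, 0, 0, 0, 0], [255, -0.038, -0.0077, 0, 0, 0, 0], [255, -0.038, -0.0077, 0, 0, 0, 0], [255, -0.038, -0.0077, 0, 0, 0, 0]]]}}

```text
clock: 38.3
position: [598.3, 131.2, 205.1]
ee_rot: [0.718, -0.696, -0.0, -0.0]
contact_force: [1.5, -0.6, -1.2]
gripper_width: 52.8
grasp_force: 63.2
```

Call:
{"method": "servo_tool", "body": {"commands": [[[255, -0.038, -0.0077, 0, 0, 0, 0], [255, 0, 0, 0, 0, 0, 0], [255, 0, 0, 0, 0, 0, 0], [255, 0, 0, 0, 0, 0, 0]]]}}

```text
clock: 38.63
position: [604.7, 167.6, 204.4]
ee_rot: [0.718, -0.696, -0.0, 0.0]
contact_force: [0.2, -0.6, -0.9]
gripper_width: 52.6
grasp_force: 63.3
```

```bash
python3 - <<'E'
from h import *
delta([606.5,168,74],1.6)
E
```

```text
pos [604.7 167.6 204.4] yaw_y -178.2 tilt [0.01 0.06] shift [ -0.3  -1.9 130.4] w 52.6 j6 -0.50 turn_z 0.2
```

Call:
{"method": "servo_tool", "body": {"commands": [[[255, -0.0003, -0.0019, 0.02, 0, 0, 0], [255, 0, 0, 0.03, 0, 0, 0], [255, 0, 0, 0.03, 0, 0, 0], [255, 0, 0, 0.025, 0, 0, 0], [255, 0, 0, 0.012, 0, 0, 0], [255, 0, 0, 0.006, 0, 0, 0], [255, 0, 0, 0.004, 0, 0, 0], [255, 0, 0, 0.003, 0, 0, 0], [255, 0, 0, 0.0025, 0, 0, 0], [255, 0, 0, 0, 0, 0, 0]]]}}

```text
clock: 39.47
position: [608.1, 168.2, 73.4]
ee_rot: [0.718, -0.696, 0.001, -0.001]
contact_force: [0.1, -0.6, -1.1]
gripper_width: 52.2
grasp_force: 63.3
```

Call:
{"method": "servo_tool", "body": {"commands": [[[255, 0, 0, 0, 0, 0, 0], [150, 0, 0, 0, 0, 0, 0], [0, 0, 0, 0, 0, 0, 0], [0, 0, 0, 0, 0, 0, 0], [0, 0, 0, 0, 0, 0, 0], [0, 0, 0, -0.03, 0, 0, 0], [0, 0, 0, -0.04, 0, 0, 0], [0, 0, 0, -0.04, 0, 0, 0], [0, 0, 0, -0.02, 0, 0, 0]]]}}

```text
clock: 40.22
position: [609.3, 168.9, 207.6]
ee_rot: [0.718, -0.696, 0.002, -0.004]
contact_force: [1.1, 1.0, 0.9]
gripper_width: 85.2
grasp_force: 0.0
```

Call:
{"method": "servo_tool", "body": {"commands": [[[0, 0.036, 0.0146, 0, 0, 0, 0], [0, 0.036, 0.0146, 0, 0, 0, 0], [0, 0.036, 0.0146, 0, 0, 0, 0], [0, 0.036, 0.0146, 0, 0, 0, 0], [0, 0.036, 0.0146, 0, 0, 0, 0], [0, 0.036, 0.0146, 0, 0, 0, 0], [0, 0.036, 0.0146, 0, 0, 0, 0], [0, 0.036, 0.0146, 0, 0, 0, 0], [0, 0.036, 0.0146, 0, 0, 0, 0], [0, 0.036, 0.0146, 0, 0, 0, 0]]]}}

```text
clock: 41.05
position: [471.5, -197.6, 202.2]
ee_rot: [0.718, -0.696, 0.0, -0.0]
contact_force: [0.7, 0.2, -0.0]
gripper_width: 85.3
grasp_force: 0.0
```

Call:
{"method": "servo_tool", "body": {"commands": [[[0, 0.036, 0.0146, 0, 0, 0, 0], [0, 0.036, 0.0146, 0, 0, 0, 0], [0, 0.036, 0.0146, 0, 0, 0, 0], [0, 0.036, 0.0146, 0, 0, 0, 0], [0, 0, 0, 0, 0, 0, 0], [0, 0, 0, 0, 0, 0, 0], [0, 0, 0, 0, 0, 0, 0]]]}}

```text
clock: 41.63
position: [418.3, -341.8, 201.8]
ee_rot: [0.718, -0.696, -0.0, -0.0]
contact_force: [0.5, -0.4, 0.1]
gripper_width: 85.6
grasp_force: 0.0
```

```bash
python3 tins.py
```

```text
wrist
[371, 0, 141, 351, 37323] [ 191.3 -348.5]
[279, 141, 51, 53, 2108] [ 366.1 -349.5]
pos [ 418.7 -341.3  201.9] yaw_y -178.2 tilt [-0.02  0.  ] shift [  28.5 -181.3  187.9] w 85.4 j6 0.42 turn_z 0.2
```

The third tin was knocked aside: its lid is now at (304,167), which is world (366,-349). It is still upright, so I'll move over it and check again.

Call:
{"method": "servo_tool", "body": {"commands": [[[0, 0.0029, 0.0264, 0, 0, 0, 0], [0, 0.0029, 0.0264, 0, 0, 0, 0], [0, 0, 0, 0, 0, 0, 0], [0, 0, 0, 0, 0, 0, 0], [0, 0, 0, 0, 0, 0, 0]]]}}

```text
clock: 42.1
position: [366.9, -348.7, 202.4]
ee_rot: [0.719, -0.695, 0.001, -0.0]
contact_force: [0.1, -0.1, 0.3]
gripper_width: 85.4
grasp_force: 0.0
```

```bash
python3 tins.py
```

```text
wrist
[339, 0, 173, 373, 48392] [ 161.4 -341. ]
[231, 146, 51, 52, 2127] [ 365.5 -349.7]
[364, 340, 48, 44, 1377] [125.1 -22. ]
[98, 342, 43, 42, 1271] [593.9  -1.5]
pos [ 367.1 -348.8  202.3] yaw_y -178.1 tilt [ 0.03 -0.05] shift [  22.8 -232.9  188.5] w 85.4 j6 0.47 turn_z 0.3
```

Call:
{"method": "servo_tool", "body": {"commands": [[[0, 0.0003, 0.0012, 0.03, 0, 0, 0], [0, 0, 0, 0.036, 0, 0, 0], [0, 0, 0, 0.036, 0, 0, 0], [0, 0, 0, 0.036, 0, 0, 0], [0, 0, 0, 0.03, 0, 0, 0], [0, 0, 0, 0.012, 0, 0, 0], [0, 0, 0, 0.008, 0, 0, 0], [100, 0, 0, 0, 0, 0, 0], [255, 0, 0, 0, 0, 0, 0], [255, 0, 0, 0, 0, 0, 0]]]}}

```text
clock: 42.98
position: [366.2, -350.2, 15.4]
ee_rot: [0.718, -0.696, 0.001, -0.0]
contact_force: [1.4, 0.5, 3.4]
gripper_width: 52.8
grasp_force: 64.2
```

Call:
{"method": "servo_tool", "body": {"commands": [[[255, 0, 0, 0, 0, 0, 0], [255, 0, 0, 0, 0, 0, 0], [255, 0, 0, 0, 0, 0, 0], [255, 0, 0, 0, 0, 0, 0]]]}}

```text
clock: 43.32
position: [366.1, -350.2, 15.5]
ee_rot: [0.718, -0.696, 0.002, -0.0]
contact_force: [1.3, 2.2, 7.3]
gripper_width: 52.6
grasp_force: 63.8
```

Call:
{"method": "servo_tool", "body": {"commands": [[[255, 0, 0, -0.01, 0, 0, 0], [255, 0, 0, -0.03, 0, 0, 0], [255, 0, 0, -0.04, 0, 0, 0], [255, 0, 0, -0.04, 0, 0, 0], [255, 0, 0, -0.04, 0, 0, 0], [255, 0, 0, -0.03, 0, 0, 0], [255, -0.031, -0.0182, 0, 0, 0, 0], [255, -0.031, -0.0182, 0, 0, 0, 0], [255, -0.031, -0.0182, 0, 0, 0, 0], [255, -0.031, -0.0182, 0, 0, 0, 0]]]}}

```text
clock: 44.15
position: [433.1, -222.1, 204.5]
ee_rot: [0.717, -0.697, -0.0, -0.0]
contact_force: [0.0, -1.4, -2.5]
gripper_width: 52.7
grasp_force: 63.5
```

Call:
{"method": "servo_tool", "body": {"commands": [[[255, -0.031, -0.0182, 0, 0, 0, 0], [255, -0.031, -0.0182, 0, 0, 0, 0], [255, -0.031, -0.0182, 0, 0, 0, 0], [255, -0.031, -0.0182, 0, 0, 0, 0], [255, -0.031, -0.0182, 0, 0, 0, 0], [255, -0.031, -0.0182, 0, 0, 0, 0], [255, -0.031, -0.0182, 0, 0, 0, 0], [255, -0.031, -0.0182, 0, 0, 0, 0], [255, -0.031, -0.0182, 0, 0, 0, 0], [255, -0.031, -0.0182, 0, 0, 0, 0]]]}}

```text
clock: 44.98
position: [605.7, 93.4, 204.0]
ee_rot: [0.718, -0.696, -0.0, 0.0]
contact_force: [0.4, 0.1, -1.4]
gripper_width: 52.5
grasp_force: 63.5
```

Call:
{"method": "servo_tool", "body": {"commands": [[[255, 0, 0, 0, 0, 0, 0], [255, 0, 0, 0, 0, 0, 0], [255, 0, 0, 0, 0, 0, 0]]]}}

```text
clock: 45.23
position: [605.0, 91.7, 203.5]
ee_rot: [0.718, -0.696, -0.001, 0.001]
contact_force: [-0.0, -0.7, -1.9]
gripper_width: 52.9
grasp_force: 63.6
```

```bash
python3 - <<'E'
from h import *
delta([608.5,94,71.5],1.6)
E
```

```text
pos [605.   91.7 203.5] yaw_y -178.2 tilt [0.02 0.12] shift [ -2.3  -3.8 132. ] w 52.9 j6 -0.38 turn_z 0.2
```

Call:
{"method": "servo_tool", "body": {"commands": [[[255, -0.0023, -0.0028, 0.02, 0, 0, 0], [255, 0, 0, 0.03, 0, 0, 0], [255, 0, 0, 0.03, 0, 0, 0], [255, 0, 0, 0.025, 0, 0, 0], [255, 0, 0, 0.012, 0, 0, 0], [255, 0, 0, 0.006, 0, 0, 0], [255, 0, 0, 0.004, 0, 0, 0], [255, 0, 0, 0.003, 0, 0, 0], [255, 0, 0, 0.0025, 0, 0, 0], [255, 0, 0, 0, 0, 0, 0]]]}}

```text
clock: 46.07
position: [609.0, 94.3, 72.2]
ee_rot: [0.718, -0.696, 0.0, -0.001]
contact_force: [0.1, -0.5, -1.8]
gripper_width: 53.0
grasp_force: 63.6
```

Call:
{"method": "servo_tool", "body": {"commands": [[[255, 0, 0, 0, 0, 0, 0], [150, 0, 0, 0, 0, 0, 0], [0, 0, 0, 0, 0, 0, 0], [0, 0, 0, 0, 0, 0, 0], [0, 0, 0, 0, 0, 0, 0], [0, 0, 0, -0.03, 0, 0, 0], [0, 0, 0, -0.04, 0, 0, 0], [0, 0, 0, -0.04, 0, 0, 0], [0, 0, 0, -0.02, 0, 0, 0], [0, 0, 0, 0, 0, 0, 0]]]}}

```text
clock: 46.9
position: [612.0, 95.2, 208.7]
ee_rot: [0.718, -0.696, 0.003, -0.006]
contact_force: [0.7, 0.1, 0.3]
gripper_width: 85.6
grasp_force: 0.0
```

Call:
{"method": "servo_tool", "body": {"commands": [[[0, 0.0344, 0.0104, 0, 0, 0, 0], [0, 0.0344, 0.0104, 0, 0, 0, 0], [0, 0.0344, 0.0104, 0, 0, 0, 0], [0, 0, 0, 0, 0, 0, 0], [0, 0, 0, 0, 0, 0, 0], [0, 0, 0, 0, 0, 0, 0]]]}}

```text
clock: 47.4
position: [580.8, -9.8, 201.3]
ee_rot: [0.718, -0.696, -0.0, -0.0]
contact_force: [-0.0, 1.1, 0.7]
gripper_width: 85.3
grasp_force: 0.0
```

```bash
python3 - <<'E'
from h import *
delta([581,-10,97],71.2)
d=look("w13",False);f=d["frame"][80:320,130:390];cv2.imwrite("pics/w13.png",cv2.resize(f,(780,720-0),interpolation=cv2.INTER_CUBIC)[:600])
np.savez("w13",K=d["K"],T=d["T"])
q=lambda P:np.round((np.array(proj(d,P,True))-[130,80])*3,0)
print(q([581,-10,130]),q([608.7,-19.4,130]),q([553,-0.4,130]))
E
```

```text
pos [580.8  -9.8 201.3] yaw_y -178.3 tilt [-0.01  0.  ] shift [  0.3  -0.2 104.3] w 85.3 j6 -0.23 turn_z -69.5
[372. 369.] [264. 331.] [478. 406.]
```

View pics/w13.png

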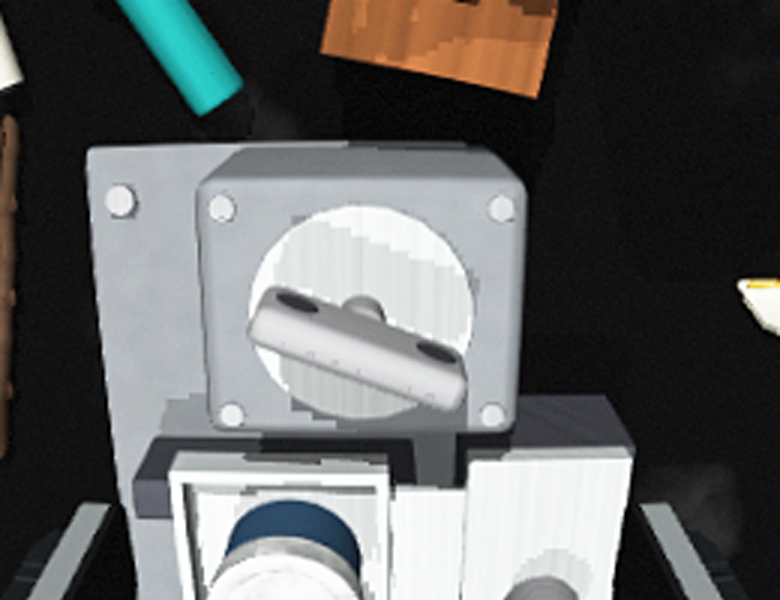

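```bash
python3 - <<'E'
from h import *
z=np.load("w13.npz");d=dict(K=z["K"],T=z["T"])
for n,u,v,h in [("disc",361,312,92),("topc",357,361,130),("L",254,325,130),("R",461,392,130),("Lhi",270,315,130),("Rhi",463,375,130)]:print(n,np.round(plane(d,u/3+130,v/3+80,h,True)[:2],1))
E
```

```text
disc [584.5 -13.1]
topc [585.  -12.1]
L [611.4 -21. ]
R [557.7  -4.2]
Lhi [607.3 -23.8]
Rhi [557.5  -9. ]
```

The wing's top face runs from (254,325) to (461,392), so its centre is (584.7,-12.5) at -17°. I'll turn the gripper to straddle it, go down and grip.

Call:
{"method": "servo_tool", "body": {"commands": [[[0, 0.0028, -0.0039, 0, 0, 0, 0], [0, 0, 0, 0, 0, 0, -7.1], [0, 0, 0, 0, 0, 0, -7.1], [0, 0, 0, 0, 0, 0, -7.1], [0, 0, 0, 0, 0, 0, -7.1], [0, 0, 0, 0, 0, 0, -7.1], [0, 0, 0, 0, 0, 0, -7.1], [0, 0, 0, 0, 0, 0, -7.1], [0, 0, 0, 0, 0, 0, -7.1], [0, 0, 0, 0, 0, 0, -7.1]]]}}

```text
clock: 48.28
position: [585.3, -11.4, 201.1]
ee_rot: [0.978, -0.207, -0.0, 0.0]
contact_force: [-0.2, -0.2, -0.8]
gripper_width: 85.5
grasp_force: 0.0
```

Call:
{"method": "servo_tool", "body": {"commands": [[[0, 0, 0, 0, 0, 0, -7.1], [0, 0, 0, 0.02, 0, 0, 0], [0, 0, 0, 0.03, 0, 0, 0], [0, 0, 0, 0.03, 0, 0, 0], [0, 0, 0, 0.02, 0, 0, 0], [0, 0, 0, 0.004, 0, 0, 0], [0, 0, 0, 0, 0, 0, 0], [0, 0, 0, 0, 0, 0, 0]]]}}

```text
clock: 48.95
position: [586.0, -11.9, 98.3]
ee_rot: [0.989, -0.149, 0.001, -0.0]
contact_force: [0.3, -0.2, -0.0]
gripper_width: 85.4
grasp_force: 0.0
```

```bash
python3 - <<'E'
from h import *
delta([584.7,-12.5,97],72.6)
E
```

```text
pos [586.  -11.9  98.3] yaw_y -107.2 tilt [ 0.1  -0.02] shift [-1.   1.   1.3] w 85.4 j6 1.01 turn_z 0.2
```

Call:
{"method": "servo_tool", "body": {"commands": [[[100, -0.001, 0.001, 0, 0, 0, 0], [200, 0, 0, 0, 0, 0, 0], [255, 0, 0, 0, 0, 0, 0], [255, 0, 0, 0, 0, 0, 0], [255, 0, 0, 0, 0, 0, 0], [255, 0, 0, 0, 0, 0, 0], [255, 0, 0, 0, 0, 0, 0], [255, 0, 0, 0, 0, 0, 0], [255, 0, 0, 0, 0, 0, 0]]]}}

```text
clock: 49.7
position: [584.2, -11.5, 98.1]
ee_rot: [0.989, -0.15, 0.001, -0.001]
contact_force: [-0.1, 4.9, 2.2]
gripper_width: 11.0
grasp_force: 59.3
```

Call:
{"method": "servo_tool", "body": {"commands": [[[255, 0, 0, 0, 0, 0, 4], [255, 0, 0, 0, 0, 0, 6], [255, 0, 0, 0, 0, 0, 6], [255, 0, 0, 0, 0, 0, 6], [255, 0, 0, 0, 0, 0, 6], [255, 0, 0, 0, 0, 0, 0]]]}}

```text
clock: 50.2
position: [584.4, -11.2, 98.1]
ee_rot: [0.923, -0.386, 0.001, -0.001]
contact_force: [-0.5, 7.0, 1.9]
gripper_width: 11.3
grasp_force: 59.4
```

```bash
python3 - <<'E'
from h import *
delta([584.7,-12.5,97]);s=arm.read_state();print(s["contact_force"],s["wrist_torque"],s["grasp_force"])
E
```

```text
pos [584.4 -11.2  98.1] yaw_y -135.4 tilt [ 0.02 -0.19] shift [1.1 0.7 1.1] w 11.3 j6 0.52
[-0.52064771  7.00805977  1.87632551] [ 1.68010077  0.1665241  -0.05654959] 59.41968619823456
```

Call:
{"method": "servo_tool", "body": {"commands": [[[255, -0.0008, -0.0008, 0, 0, 0, 6], [255, 0, 0, 0, 0, 0, 6], [255, 0, 0, 0, 0, 0, 6], [255, 0, 0, 0, 0, 0, 6], [255, 0, 0, 0, 0, 0, 6], [255, 0, 0, 0, 0, 0, 6], [255, 0, 0, 0, 0, 0, 6], [255, 0, 0, 0, 0, 0, 6], [255, 0, 0, 0, 0, 0, 6], [255, 0, 0, 0, 0, 0, 6]]]}}

```text
clock: 51.03
position: [585.1, -10.9, 98.1]
ee_rot: [-0.606, 0.796, -0.001, 0.002]
contact_force: [2.3, 2.2, -0.4]
gripper_width: 11.2
grasp_force: 58.3
```

Call:
{"method": "servo_tool", "body": {"commands": [[[255, 0, 0, 0, 0, 0, 6], [255, 0, 0, 0, 0, 0, 6], [255, 0, 0, 0, 0, 0, 6], [255, 0, 0, 0, 0, 0, 6], [255, 0, 0, 0, 0, 0, 6], [255, 0, 0, 0, 0, 0, 6], [255, 0, 0, 0, 0, 0, 6], [255, 0, 0, 0, 0, 0, 6], [255, 0, 0, 0, 0, 0, 6], [255, 0, 0, 0, 0, 0, 0]]]}}

```text
clock: 51.87
position: [585.7, -11.4, 98.1]
ee_rot: [-0.18, 0.984, -0.0, 0.002]
contact_force: [5.3, 0.5, -2.2]
gripper_width: 11.2
grasp_force: 59.2
```

```bash
python3 - <<'E'
from h import *
delta([584.7,-12.5,97]);s=arm.read_state();print(s["contact_force"],s["wrist_torque"],s["grasp_force"])
E
```

```text
pos [585.7 -11.4  98.1] yaw_y 110.7 tilt [-0.27 -0.06] shift [ 1.3 -0.7  1.1] w 11.2 j6 -1.47
[ 5.30749199  0.53538027 -2.23527836] [ 0.19079697 -1.18860909 -0.12115989] 59.20076251029968
```

Call:
{"method": "servo_tool", "body": {"commands": [[[255, 0, 0, 0, 0, 0, 6], [255, 0, 0, 0, 0, 0, 6], [255, 0, 0, 0, 0, 0, 6], [255, 0, 0, 0, 0, 0, 6], [255, 0, 0, 0, 0, 0, 6], [255, 0, 0, 0, 0, 0, 6], [255, 0, 0, 0, 0, 0, 6], [255, 0, 0, 0, 0, 0, 6], [255, 0, 0, 0, 0, 0, 6], [255, 0, 0, 0, 0, 0, 6]]]}}

```text
clock: 52.7
position: [585.9, -12.3, 98.5]
ee_rot: [0.328, 0.945, -0.001, 0.003]
contact_force: [4.5, -2.1, -2.1]
gripper_width: 10.9
grasp_force: 211.0
```

Call:
{"method": "servo_tool", "body": {"commands": [[[255, 0, 0, 0, 0, 0, 2], [255, 0, 0, 0, 0, 0, 2], [255, 0, 0, 0, 0, 0, 2], [255, 0, 0, 0, 0, 0, 2], [255, 0, 0, 0, 0, 0, 0]]]}}

```text
clock: 53.12
position: [585.9, -12.3, 98.7]
ee_rot: [0.384, 0.923, -0.003, 0.003]
contact_force: [4.5, -3.9, -2.2]
gripper_width: 11.5
grasp_force: 312.6
```

```bash
python3 - <<'E'
from h import *
delta([584.7,-12.5,97]);s=arm.read_state();print(s["contact_force"],s["wrist_torque"],s["grasp_force"],s["joint_efforts"][5])
E
```

```text
pos [585.9 -12.3  98.7] yaw_y 44.8 tilt [-0.46 -0.17] shift [ 0.7 -1.   1.7] w 11.5 j6 -2.63
[ 4.51645737 -3.92506178 -2.21068302] [-1.03669345 -1.17303594  8.57677701] 312.55061024799943 -8.518043160438538
```

Call:
{"method": "servo_tool", "body": {"commands": [[[255, 0, 0, 0, 0, 0, -2], [255, 0, 0, 0, 0, 0, 0], [255, 0, 0, 0, 0, 0, 0]]]}}

```text
clock: 53.37
position: [585.9, -12.2, 98.6]
ee_rot: [0.37, 0.929, -0.002, 0.003]
contact_force: [3.8, -4.1, -2.1]
gripper_width: 11.4
grasp_force: 284.6
```

```bash
python3 - <<'E'
from h import *
delta([584.7,-12.5,97]);s=arm.read_state();print(s["contact_force"],s["wrist_torque"],s["grasp_force"])
E
```

```text
pos [585.9 -12.2  98.6] yaw_y 46.5 tilt [-0.41 -0.11] shift [ 0.7 -1.   1.6] w 11.4 j6 -2.59
[ 3.81196642 -4.11278699 -2.128732  ] [-0.89985072 -1.21143583  7.72522806] 284.5874463580549
```

Call:
{"method": "servo_tool", "body": {"commands": [[[255, 0, 0, 0, 0, 0, -3], [255, 0, 0, 0, 0, 0, -3], [255, 0, 0, 0, 0, 0, -2], [255, 0, 0, 0, 0, 0, 0]]]}}

```text
clock: 53.7
position: [585.9, -12.1, 98.4]
ee_rot: [0.311, 0.95, -0.001, 0.003]
contact_force: [5.5, -3.5, -2.5]
gripper_width: 11.3
grasp_force: 178.2
```

```bash
python3 - <<'E'
from h import *
delta([584.7,-12.5,97]);s=arm.read_state();print(s["contact_force"],s["wrist_torque"],s["grasp_force"])
E
```

```text
pos [585.9 -12.1  98.4] yaw_y 53.7 tilt [-0.32  0.02] shift [ 0.7 -1.   1.4] w 11.3 j6 -2.46
[ 5.51341279 -3.47757013 -2.46263823] [-0.74151316 -1.46559203  4.51310453] 178.24937203346053
```

Call:
{"method": "servo_tool", "body": {"commands": [[[255, 0, 0, 0, 0, 0, -3], [255, 0, 0, 0, 0, 0, -3], [255, 0, 0, 0, 0, 0, 0], [255, 0, 0, 0, 0, 0, 0]]]}}

```text
clock: 54.03
position: [585.9, -12.1, 98.3]
ee_rot: [0.266, 0.964, 0.0, 0.003]
contact_force: [5.9, -2.3, -1.9]
gripper_width: 11.3
grasp_force: 112.6
```

Call:
{"method": "servo_tool", "body": {"commands": [[[150, 0, 0, 0, 0, 0, 0], [0, 0, 0, 0, 0, 0, 0], [0, 0, 0, 0, 0, 0, 0], [0, 0, 0, 0, 0, 0, 0], [0, 0, 0, 0, 0, 0, 0], [0, 0, 0, -0.03, 0, 0, 0], [0, 0, 0, -0.04, 0, 0, 0], [0, 0, 0, -0.034, 0, 0, 0], [0, 0, 0, 0, 0, 0, 0], [0, 0, 0, 0, 0, 0, 0]]]}}

```text
clock: 54.87
position: [584.4, -11.6, 204.1]
ee_rot: [0.27, 0.963, 0.002, 0.002]
contact_force: [-0.4, -0.4, -0.3]
gripper_width: 85.5
grasp_force: 0.0
```

```bash
python3 - <<'E'
from h import *
delta([584.7,-12.5,97],72.6)
d=look("w14",False);np.savez("w14",K=d["K"],T=d["T"],f=d["frame"])
u,v=proj(d,[585,-12,130],True);x0=int(u)-50;y0=int(v)-45
print(x0,y0)
a=cv2.resize(d["frame"][y0:y0+100,x0:x0+100],(400,400),interpolation=cv2.INTER_CUBIC)
b=cv2.resize(cams.get_image("scene")["frame"][110:310,150:350],(400,400),interpolation=cv2.INTER_CUBIC)
cv2.imwrite("pics/w14.png",np.hstack([a,b]))
E
```

```text
pos [584.4 -11.6 204.1] yaw_y 58.7 tilt [-0.21  0.24] shift [ -0.3  -1.  107.1] w 85.5 j6 -2.37 turn_z -13.9
203 158
```

View pics/w14.png

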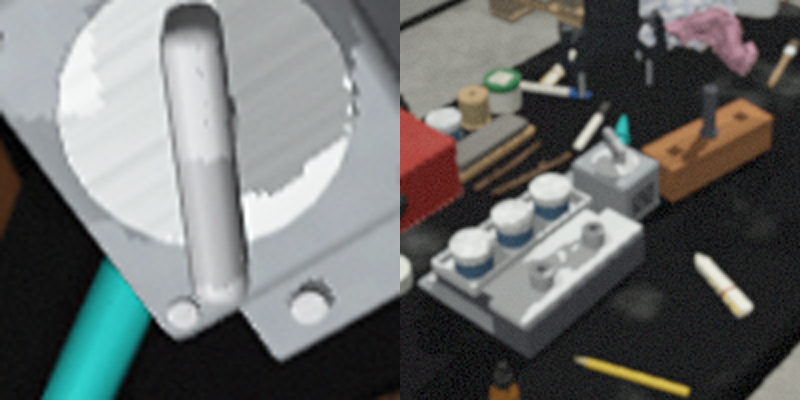

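```bash
python3 - <<'E'
from h import *
z=np.load("w14.npz");d=dict(K=z["K"],T=z["T"])
A,B=[plane(d,u/4+203,v/4+158,130,True)[:2] for u,v in [(190,20),(219,298)]]
print(A,B,np.degrees(np.arctan2(*(A-B)[::-1])),np.hypot(*(A-B)))
E
```

```text
[555.99557075   2.99485935] [608.52508771 -22.33323407] 154.2580862491935 58.316914090523355
```

The wing now lies at 154°, about 3.3 rad from where it started, and it met a hard couple there. The gap to 3.6 could just be a non-zero start angle, but something other than the stop could also be blocking it. I'll regrasp a half turn round and test it again.

Call:
{"method": "servo_tool", "body": {"commands": [[[0, -0.0003, -0.001, 0, 0, 0, -7.1], [0, 0, 0, 0, 0, 0, -7.1], [0, 0, 0, 0, 0, 0, -7.1], [0, 0, 0, 0, 0, 0, -7.1], [0, 0, 0, 0, 0, 0, -7.1], [0, 0, 0, 0, 0, 0, -7.1], [0, 0, 0, 0, 0, 0, -7.1], [0, 0, 0, 0, 0, 0, -7.1], [0, 0, 0, 0, 0, 0, -7.1], [0, 0, 0, 0, 0, 0, -7.1]]]}}

```text
clock: 55.8
position: [582.1, -13.1, 199.3]
ee_rot: [-0.343, 0.939, 0.0, -0.002]
contact_force: [0.5, 0.4, 0.2]
gripper_width: 85.2
grasp_force: 0.0
```

Call:
{"method": "servo_tool", "body": {"commands": [[[0, 0, 0, 0, 0, 0, -7.1], [0, 0, 0, 0, 0, 0, -7.1], [0, 0, 0, 0, 0, 0, -7.1], [0, 0, 0, 0, 0, 0, -7.1], [0, 0, 0, 0, 0, 0, -7.1], [0, 0, 0, 0, 0, 0, -7.1], [0, 0, 0, 0, 0, 0, -7.1], [0, 0, 0, 0, 0, 0, -7.1], [0, 0, 0, 0, 0, 0, -7.1], [0, 0, 0, 0, 0, 0, -7.1]]]}}

```text
clock: 56.63
position: [582.1, -13.1, 199.2]
ee_rot: [0.825, -0.566, -0.002, 0.001]
contact_force: [0.2, -0.4, 0.2]
gripper_width: 85.3
grasp_force: 0.0
```

Call:
{"method": "servo_tool", "body": {"commands": [[[0, 0, 0, 0, 0, 0, -7.1], [0, 0, 0, 0, 0, 0, -7.1], [0, 0, 0, 0, 0, 0, -7.1], [0, 0, 0, 0, 0, 0, -7.1], [0, 0, 0, 0, 0, 0, -7.1], [0, 0, 0, 0, 0, 0, -7.1], [0, 0, 0, 0, 0, 0, 0], [0, 0, 0, 0, 0, 0, 0]]]}}

```text
clock: 57.3
position: [582.4, -13.1, 199.9]
ee_rot: [0.973, -0.232, -0.001, 0.001]
contact_force: [0.4, -0.1, -1.2]
gripper_width: 85.5
grasp_force: 0.0
```

```bash
python3 - <<'E'
from h import *
delta([585,-11.5,97],64.3)
E
```

```text
pos [582.4 -13.1 199.9] yaw_y -116.8 tilt [-0.15  0.1 ] shift [  1.9  -2.7 102.9] w 85.5 j6 0.85 turn_z -1.1
```

Call:
{"method": "servo_tool", "body": {"commands": [[[0, 0.0018, -0.0025, 0.02, 0, 0, -1.1], [0, 0, 0, 0.03, 0, 0, 0], [0, 0, 0, 0.03, 0, 0, 0], [0, 0, 0, 0.02, 0, 0, 0], [0, 0, 0, 0.002, 0, 0, 0], [100, 0, 0, 0, 0, 0, 0], [200, 0, 0, 0, 0, 0, 0], [255, 0, 0, 0, 0, 0, 0], [255, 0, 0, 0, 0, 0, 0], [255, 0, 0, 0, 0, 0, 0]]]}}

```text
clock: 58.13
position: [586.6, -11.4, 100.8]
ee_rot: [0.975, -0.221, 0.001, -0.001]
contact_force: [0.0, -0.2, -1.6]
gripper_width: 25.8
grasp_force: 0.0
```

Call:
{"method": "servo_tool", "body": {"commands": [[[255, 0, 0, 0, 0, 0, 0], [255, 0, 0, 0, 0, 0, 0], [255, 0, 0, 0, 0, 0, 2], [255, 0, 0, 0, 0, 0, 2], [255, 0, 0, 0, 0, 0, 0]]]}}

```text
clock: 58.55
position: [586.0, -12.1, 100.6]
ee_rot: [0.968, -0.252, 0.0, 0.001]
contact_force: [-2.7, -3.2, 5.3]
gripper_width: 11.2
grasp_force: 89.7
```

```bash
python3 - <<'E'
from h import *
delta([585,-11.5,97],64.3);s=arm.read_state();print(s["contact_force"],s["wrist_torque"],s["grasp_force"])
E
```

```text
pos [586.  -12.1 100.6] yaw_y -119.2 tilt [0.07 0.12] shift [-1.2 -0.1  3.6] w 11.2 j6 0.80 turn_z -3.5
[-2.68665205 -3.18810636  5.30650309] [-0.91432193  0.75945117  1.8565399 ] 89.68356745317578
```

Call:
{"method": "servo_tool", "body": {"commands": [[[255, 0, 0, 0, 0, 0, -2], [255, 0, 0, 0, 0, 0, 0], [150, 0, 0, 0, 0, 0, 0], [0, 0, 0, 0, 0, 0, 0], [0, 0, 0, 0, 0, 0, 0], [0, 0, 0, 0, 0, 0, 0], [0, 0, 0, 0, 0, 0, 0], [0, 0, 0, -0.02, 0, 0, 0], [0, 0, 0, -0.04, 0, 0, 0], [0, 0, 0, -0.04, 0, 0, 0]]]}}

```text
clock: 59.38
position: [584.9, -11.6, 198.9]
ee_rot: [0.971, -0.238, -0.002, 0.001]
contact_force: [1.0, 1.0, 0.5]
gripper_width: 85.7
grasp_force: 0.0
```

Call:
{"method": "servo_tool", "body": {"commands": [[[0, 0, 0, -0.02, 0, 0, 0], [0, 0, 0, 0, 0, 0, 0], [0, 0, 0, 0, 0, 0, 0], [0, 0, 0, 0, 0, 0, 0]]]}}

```text
clock: 59.72
position: [585.1, -11.4, 218.3]
ee_rot: [0.971, -0.238, -0.001, 0.0]
contact_force: [0.5, -0.5, -1.2]
gripper_width: 85.4
grasp_force: 0.0
```

```bash
python3 - <<'E'
from h import *
from bench import ticket
delta([585,-11.5,97],64.3);print(arm.read_state()["contact_force"])
print(ticket.job_done())
E
```

```text
pos [585.1 -11.4 218.3] yaw_y -117.6 tilt [-0.11  0.03] shift [2.000e-01 1.000e-01 1.213e+02] w 85.4 j6 0.83 turn_z -1.9
[ 0.4834477  -0.46086101 -1.20737027]
the job is handed in; nothing more can be done
None
```

I handed the job in at 59.7 s, with no verdict returned: both bolts are home, the drift is back upright in the stand, all three tins stand in their own pockets, and the key is wound until it stopped hard (about 3.3 rad from its start angle; a regrasp from the opposite side stopped at the same place). The dropper bottle was never approached; the turquoise look-alike fell over near the start for reasons I couldn't identify, although the gripper was not near it.

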